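Tare the dial scale, catch the nuts from the feed chute and weigh the lot

ROBOT

A 6-joint arm with a two-finger parallel gripper is mounted at the origin on a cart in front of the work surface, level with it; the furniture and walls round the work are solid. World frame = base frame: x ahead of the robot, y to its left, z up, the work surface at z = 0. Lengths are in m, angles in rad, forces in N, time in s.
With the tool pointing down it reaches from about 0.4 to 0.825 m from the base axis. Payload 7 kg.
Tool frame: the origin (TCP) lies at the very end of the fingers, on their centre line; the grasp point (between the pads) lies arm.hold_point_z behind it (arm.hold_point_z is the distance from the TCP to the grasp point, in m); z points along the fingers, y is the line along which they close (so a half turn about z gives the same grasp; the last joint's range is limited). The gripper opens to 88 mm and grips with 3 to 60 N. Pads are 19 mm wide; open, the fingers measure 130 mm over their backs; the gripper's body (78 mm by 193 mm) begins 47 mm behind the grasp point.
Start: joints at [-1.021, 0.359, 0.012, 0, -1.224, -0.288], TCP at [0.175, -0.652, 0.227] pointing down, gripper open.
Joint ranges: [-3.07, 3.07], [-1.43, 2.12], [-1.02, 1.25], [-3.03, 1.67], [-3.05, -0], [-3.03, 3.03]. Speed limits (rad/s): [2.39, 2.39, 3.01, 3.14, 3.14, 3.14].

INTERFACE

Orientations are given as [roll, pitch, yaw] about the fixed x, y, z axes, in that order (R = Rz(yaw) Ry(pitch) Rx(roll)).
In Python, from station import arm, imaging, ticket gives the robot as it stands (arm), with the cameras (imaging) and the job (ticket).
- The arm moves only by the tool run_rows, called after ">>>" as name(argument=value, ...), one argument or row to a line, values as JSON. Schema: {"type":"object","properties":{"offsets":{"type":"array","items":{"type":"array","items":{"type":"array","items":{"type":"number"},"minItems":5,"maxItems":5},"minItems":1,"maxItems":20},"minItems":1,"maxItems":1},"squeeze":{"type":"number"},"only":{"type":"string"},"quiet":{"type":"boolean"},"lines":{"type":"string"}},"required":["offsets"],"additionalProperties":false}. offsets is a list that holds a single list of rows (three levels of brackets), with 1 to 20 rows, each of 5 numbers: the finger opening in m, then dx, dy, dz in parts of the range, where 1.0 means 0.6 m, then a turn about the tool's z in a scale on which 1.0 is 4 rad; each row is the pose to reach, as a shift and turn from the pose commanded when the call began, along the tool's axes at that moment; what a row does not reach only later rows make up. A row lasts 1/12 s, in which the tool goes at most 0.0417 m and 0.125 rad, less where a joint would pass 70% of its speed; a pose out of reach is approached as far as the arm can. The fingers move at their own pace and stop on an object; squeeze is the grip in N (left out, the last holds). Time passes only in rows, so rows that do not move let the fingers close. The tool returns the time, the measured TCP pose, the force, the opening and the grip force at its end. only (a regular expression) keeps the lines of the reply that match it, lines (a string "A,B") keeps lines A to B, and quiet returns only ok. A shift or turn number past 1, either way, is cut back to 1. Input that does not fit is refused with a message, and nothing moves.
- arm.get_state(): the state, without advancing time (a new reading comes with each control period).
- imaging.grab_frame(name): name is "scene" or "top" or "wrist"; returns the picture (384x512x3 uint8, red, green, blue); there is no depth.
- imaging.camera_params(name): a dict with "fx", "fy", "cx", "cy" (pixels), "T" (4x4, takes a point from camera to world coordinates); the wrist camera has in their place "hand_eye" (4x4, takes a point from camera to tool coordinates, whose origin is the TCP and whose axes are the flange's). Camera axes: x right, y down, z forward; pixel columns grow to the right and rows downward; lengths in m; the calibration is good to about 2 mm. A picture is of the moment at which its call begins: read the wrist's pose just before it. camera_params takes no time and is no camera call.
- ticket.job_done(): hands the job in; it is judged then, once.
The state is a dict: "t": time; "q": joint angles; "qd": joint speeds; "joint_efforts": joint torques, N m; "eef_pos": TCP position; "ee_rot": TCP orientation; "force": force on the tool from outside, world axes, zero at the start; "moment": the same for the moment, N m; "width": finger opening in m; "gripper_force": force on a finger pad.
Only numpy, scipy, OpenCV 4.12 (cv2) and the standard library are available. Lean on these libraries where they do the work, as an engineer would, in place of code of your own. Each camera call takes 0.05 s, during which the arm holds its last target. There are 200 camera calls.

TASK

Weigh the lot of hex nuts. Stand the empty pot on the scale's pan, let go, and turn the knurled dial ring until the pointer reads zero; then hold the pot by its handle under the mouth of the feed chute, pushing the orange paddle in with the pot's back so that the gate drops and the nuts slide off into the pot you are holding (pick up one that misses). Set the pot back flat on the pan, put the nuts that lie loose on the bench into it as well, and leave the ring as you set it so that the scale shows the weight of all the nuts; do not disturb the tools lying about.

Things in the scene. Friction and masses are not known exactly. Their poses are not given: they have to be found in the camera images.
- pot: Small open aluminium pot with a wooden side handle, 115 to 165 g. Diameter 92 mm at the rim, 85 mm at the foot, 50 mm high, wall 3, floor 4 mm. Origin: centre of its underside, z up; the handle points along its own -x: a level bar 16 mm wide (y) and 16 mm high, from x = -61 to -131 mm, middle at (-96, 0, 38) mm; pinch it there from above across y. Stands stably.
- pot_rim (a point): Centre of the pot's mouth, level with the rim, 50 mm above its underside. Axes as the pot's.
- scale: Green dial scale, fixed to the bench: housing 128 mm (x) by 264 mm (y), top 40 mm above the bench. Origin: centre of its footprint on the bench; front looks to its own -x. Round aluminium pan at y = +66 mm, dial facing up at y = -66 mm (its right-hand end seen from the front).
- pan_floor (a point): Centre of the flat pan floor, 64 mm above the bench when unloaded. Pan: inside radius 60 mm, raised edge 5 mm high. It rests on a spring and sinks 1 mm for every 50 g, at most 10.6 mm. The pot may stand anywhere flat inside the edge, its handle reaching out over it.
- pointer (a joint): Black pointer of the dial, rad about vertical, counter-clockwise from above positive. 0 with nothing on the pan (it then points to the scale's front, -x); turns CLOCKWISE with load, a full turn (-6.283 rad) for 500 g, so -1.4 to -2.1 rad with the empty pot. Swings for up to a second after a load is set down.
- ring (a joint): Knurled ring that carries the dial card and its red zero mark; rad, counter-clockwise from above positive, -3.1 to 3.1, starts between -0.5 and 0.9, stays where left (0.03 N m). At 0 the mark points to the scale's front (-x). The scale reads zero when ring = pointer. 62 mm across, 57 to 77 mm above the bench, centred on the dial; grip it from above across the diameter.
- zero_mark (a point): Red zero mark on the dial card, 22 mm from the dial's centre, 70 mm above the bench; turns with the ring.
- pointer_tip (a point): Point on the pointer 22 mm from the dial's centre, 70 mm above the bench. It lies over the zero mark when the scale reads zero.
- feeder: Blue gravity feeder, fixed: base plate 175 x 94 mm, steel channel 34 mm wide inside, walls 22 mm, 200 mm long, falling at 30 degrees toward its front (its own -x). Origin on the bench, z up. The channel's lower end overhangs the base; nuts slide freely in it and wait against the orange gate at its mouth.
- chute_lip (a point): Lower edge of the channel floor, at (-100, 0, 150) mm in the feeder's frame; axes as the feeder's. Nuts fly 10 to 50 mm forward (-x) of it as they fall. Good place for the centre of the pot's rim: 32 mm in front (-x), 34 mm below, handle to the feeder's front; the pot then has the paddle pushed in. Higher than 30 mm below the lip the dropping gate arm strikes the rim.
- paddle (a joint): Orange push paddle below the chute mouth, rad: 0 at rest (gate up), 0.42 at its stop. Face 44 mm wide, 30 to 80 mm below the lip, at rest about level with it in x. Push it toward the feeder's rear (+x) with the pot's rim, about 3 N, 20 mm; from 0.27 the gate is below the channel floor and nuts slide out, 0.3 to 0.4 is best. A spring closes it.
- chute_nut_1: Brown M16 hex nut waiting in the chute, 24 mm across flats, 27 mm across corners, 12 mm thick, 33 g. Origin: centre of its underside, z along its axis; flats face its own x (and every 60 degrees from it).
- chute_nut_2: Brown M16 hex nut waiting in the chute, 24 mm across flats, 27 mm across corners, 12 mm thick, 33 g. Origin: centre of its underside, z along its axis; flats face its own x (and every 60 degrees from it).
- chute_nut_3: Brown M16 hex nut waiting in the chute, 24 mm across flats, 27 mm across corners, 12 mm thick, 33 g. Origin: centre of its underside, z along its axis; flats face its own x (and every 60 degrees from it).
- chute_nut_4: Brown M16 hex nut waiting in the chute, 24 mm across flats, 27 mm across corners, 12 mm thick, 33 g. Origin: centre of its underside, z along its axis; flats face its own x (and every 60 degrees from it).
- loose_nut_1: Brown M16 hex nut lying loose on the bench, the same as those in the chute (flats face its own x and every 60 degrees from it). May be absent.
- loose_nut_2: Brown M16 hex nut lying loose on the bench, the same as those in the chute (flats face its own x and every 60 degrees from it). May be absent.
- loose_nut_3: Brown M16 hex nut lying loose on the bench, the same as those in the chute (flats face its own x and every 60 degrees from it). May be absent.
- loose_nut_4: Brown M16 hex nut lying loose on the bench, the same as those in the chute (flats face its own x and every 60 degrees from it). May be absent.
- loose_nut_5: Brown M16 hex nut lying loose on the bench, the same as those in the chute (flats face its own x and every 60 degrees from it). May be absent.
- tape_measure: Yellow tape measure, bystander.
- pliers: Red-handled pliers, bystander.
- drill_battery: Black drill battery, bystander.

How it is judged:
On the way, in this order (a step that is already met when the one before it is completed fails the run):
1. the empty pot stands flat on the scale's pan, let go (horizontal distance between pot and pan_floor below 0.022 m and z of pot in the frame of pan_floor between -0.004 and 0.004 m and angle between pot's own z axis and vertical below 0.07 rad and contact force between the fingers and pot below 0.05 N and linear speed of pot below 0.02 m/s and distance between each of chute_nut_1, chute_nut_2, chute_nut_3, chute_nut_4, loose_nut_1, loose_nut_2, loose_nut_3, loose_nut_4, loose_nut_5 and pot above 0.075 m), for 0.3 s.
2. with the empty pot on the pan, the pointer reads zero (within 2.5 mm at the pointer's tip, about 0.11 rad) and the ring is let go (horizontal distance between pot and pan_floor below 0.022 m and z of pot in the frame of pan_floor between -0.004 and 0.004 m and angle between pot's own z axis and vertical below 0.07 rad and horizontal distance between zero_mark and pointer_tip below 0.0025 m and contact force between the fingers and scale below 0.05 N and contact force between the fingers and pot below 0.05 N and distance between each of chute_nut_1, chute_nut_2, chute_nut_3, chute_nut_4, loose_nut_1, loose_nut_2, loose_nut_3, loose_nut_4, loose_nut_5 and pot above 0.075 m), for 0.5 s.
3. at least three of the four nuts from the chute lie in the pot while it is held up under the chute's mouth (its rim within 70 mm of the lip) ((((horizontal distance between chute_nut_2 and pot below 0.048 m and z of chute_nut_2 in the frame of pot between -0.006 and 0.06 m) and (horizontal distance between chute_nut_3 and pot below 0.048 m and z of chute_nut_3 in the frame of pot between -0.006 and 0.06 m) and (horizontal distance between chute_nut_4 and pot below 0.048 m and z of chute_nut_4 in the frame of pot between -0.006 and 0.06 m)) or ((horizontal distance between chute_nut_1 and pot below 0.048 m and z of chute_nut_1 in the frame of pot between -0.006 and 0.06 m) and (horizontal distance between chute_nut_3 and pot below 0.048 m and z of chute_nut_3 in the frame of pot between -0.006 and 0.06 m) and (horizontal distance between chute_nut_4 and pot below 0.048 m and z of chute_nut_4 in the frame of pot between -0.006 and 0.06 m)) or ((horizontal distance between chute_nut_1 and pot below 0.048 m and z of chute_nut_1 in the frame of pot between -0.006 and 0.06 m) and (horizontal distance between chute_nut_2 and pot below 0.048 m and z of chute_nut_2 in the frame of pot between -0.006 and 0.06 m) and (horizontal distance between chute_nut_4 and pot below 0.048 m and z of chute_nut_4 in the frame of pot between -0.006 and 0.06 m)) or ((horizontal distance between chute_nut_1 and pot below 0.048 m and z of chute_nut_1 in the frame of pot between -0.006 and 0.06 m) and (horizontal distance between chute_nut_2 and pot below 0.048 m and z of chute_nut_2 in the frame of pot between -0.006 and 0.06 m) and (horizontal distance between chute_nut_3 and pot below 0.048 m and z of chute_nut_3 in the frame of pot between -0.006 and 0.06 m))) and distance between pot_rim and chute_lip below 0.07 m and height (world z) of pot above 0.04 m), for 0.2 s.
At the end, for the whole second after the job is handed in: the pot stands flat on the pan (centres within 22 mm, tilt under 4 degrees), at rest, holding every nut, those from the chute and those from the bench, and the ring is still as set, so the pointer stands a third to two thirds of a turn from zero (39 mm or more between tip and mark) (horizontal distance between pot and pan_floor below 0.022 m and z of pot in the frame of pan_floor between -0.004 and 0.004 m and angle between pot's own z axis and vertical below 0.07 rad and horizontal distance between each of chute_nut_1, chute_nut_2, chute_nut_3, chute_nut_4, loose_nut_1, loose_nut_2, loose_nut_3, loose_nut_4, loose_nut_5 and pot below 0.048 m and z of chute_nut_1 in the frame of pot between -0.006 and 0.06 m and z of chute_nut_2 in the frame of pot between -0.006 and 0.06 m and z of chute_nut_3 in the frame of pot between -0.006 and 0.06 m and z of chute_nut_4 in the frame of pot between -0.006 and 0.06 m and z of loose_nut_1 in the frame of pot between -0.006 and 0.06 m and z of loose_nut_2 in the frame of pot between -0.006 and 0.06 m and z of loose_nut_3 in the frame of pot between -0.006 and 0.06 m and z of loose_nut_4 in the frame of pot between -0.006 and 0.06 m and z of loose_nut_5 in the frame of pot between -0.006 and 0.06 m and linear speed of pot below 0.02 m/s and horizontal distance between zero_mark and pointer_tip above 0.039 m); the robot touches nothing.
It fails at once if a tool lying about (tape measure, pliers, battery) is moved by more than 40 mm (distance of any of tape_measure, pliers, drill_battery from where it was at the start of the episode above 0.04 m).
Of loose_nut_1, loose_nut_2, loose_nut_3, loose_nut_4, loose_nut_5 only 2 to 5 are there at a start; the rules pass over those that are not, and their reading is None.
At some moment in a run one of loose_nut_1, loose_nut_2, loose_nut_3, loose_nut_4, loose_nut_5 may be knocked a few centimetres aside while the robot is not near it.
It also fails if it takes over 210 s, if anything falls off the work surface, if the arm or the gripper's body presses on something with over 40 N, if the wrist force passes 120 N, or if a joint passes its speed limit or range.

## Working session

There is one attempt and no reset: what is moved stays moved. The work goes in short steps, Python scripts to look and compute and a tool call to move; the robot and the scene stay as the last step left them, time stands still between calls to the robot, and variables do not carry over. Pictures are saved under pics/ and viewed, at most 14 in all, crops included, and the job is handed in when it is done.

```bash
ls; mkdir -p pics; python3 - <<'E'
from station import arm, imaging, ticket
import cv2,numpy as np
np.set_printoptions(precision=4,suppress=True)
print(arm.get_state(),arm.hold_point_z)
for n in("scene","top","wrist"):
    print(n,imaging.camera_params(n)); cv2.imwrite(f"pics/{n}0.png",cv2.resize(imaging.grab_frame(n)[:,:,::-1],(800,600),interpolation=cv2.INTER_CUBIC))
E
```

```text
pics
station.py
{'t': 0.0, 'q': array([-1.0209,  0.3594,  0.0111, -0.0004, -1.2241, -0.2881]), 'qd': array([ 0.0006, -0.0021,  0.0002, -0.0011,  0.0008, -0.0008]), 'joint_efforts': array([  0.0011, -58.2714,  29.3053,   6.9967,   0.0068,  -0.0002]), 'eef_pos': array([ 0.1746, -0.6515,  0.2256]), 'ee_rot': array([ 3.14  , -0.0001, -2.8799]), 'force': array([ 0.5898, -0.1929,  0.1814]), 'moment': array([-0.011 ,  0.0321,  0.0207]), 'gripper_force': 0.0, 'width': 0.08748277017360938} 0.0188
scene {'fx': 463.169098267668, 'fy': 463.169098267668, 'cx': 261.2750019714927, 'cy': 191.20044435817215, 'T': array([[-0.6609, -0.3796,  0.6474, -0.2803],
       [-0.7504,  0.3277, -0.574 ,  0.773 ],
       [ 0.0057, -0.8652, -0.5015,  0.7557],
       [ 0.    ,  0.    ,  0.    ,  1.    ]])}
top {'fx': 442.54981434802164, 'fy': 442.54981434802164, 'cx': 259.6684966169703, 'cy': 184.4228551759348, 'T': array([[-0.0248, -0.998 ,  0.0586,  0.4432],
       [-0.9995,  0.0235, -0.0225,  0.0592],
       [ 0.0211, -0.0591, -0.998 ,  1.4476],
       [ 0.    ,  0.    ,  0.    ,  1.    ]])}
wrist {'fx': 270.3845372186829, 'fy': 270.3845372186829, 'cx': 254.51527854513725, 'cy': 188.8494580258095, 'hand_eye': array([[-0.0004, -0.9554, -0.2954,  0.0802],
       [ 1.    , -0.0005,  0.0003, -0.0011],
       [-0.0004, -0.2954,  0.9554, -0.1599],
       [ 0.    ,  0.    ,  0.    ,  1.    ]])}
```

View pics/top0.png

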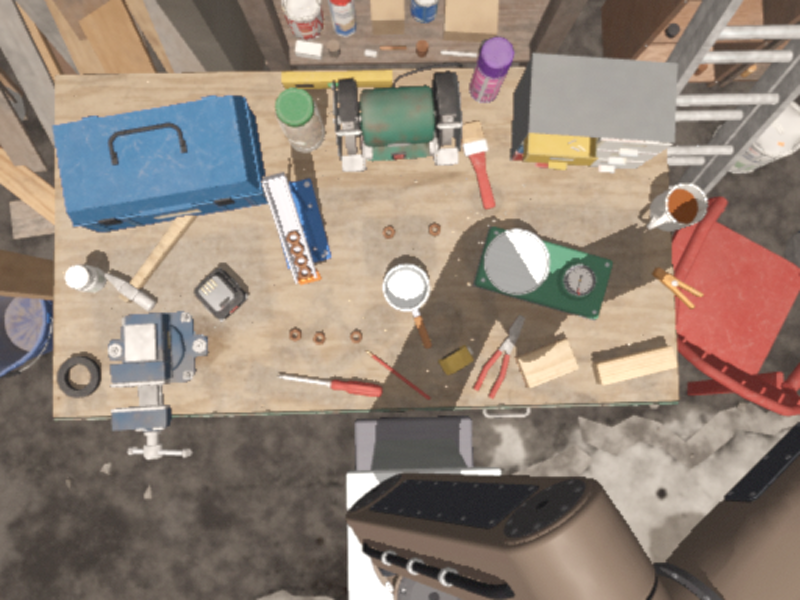

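View pics/scene0.png

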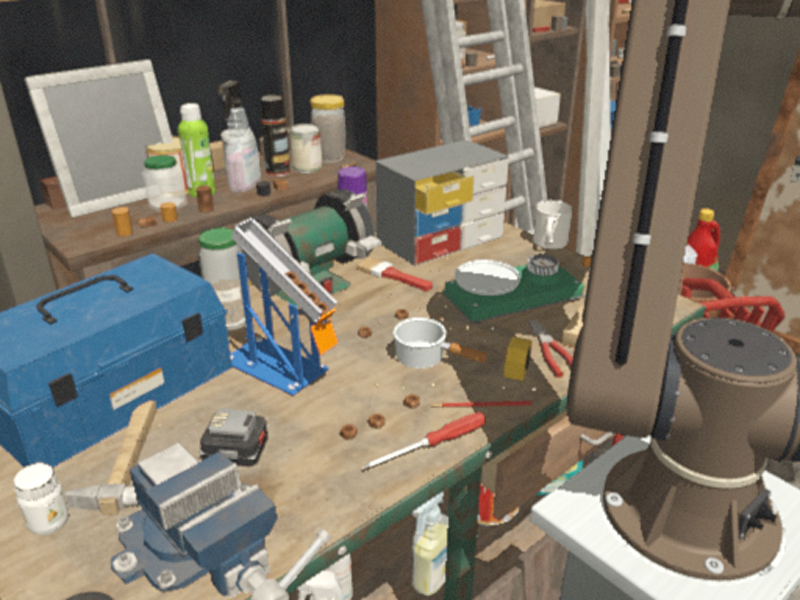

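The top view shows 5 loose nuts at (389,231), (434,228), (295,334), (320,337) and (356,336). The pot is at (407,288) with its handle toward (426,345), the pan at (516,262), the dial at (579,281) and the chute mouth near (306,276). The scene view shows the same objects, with all five nuts visible.

```bash
cat > h.py <<'E'
from station import arm, imaging, ticket
import cv2, numpy as np
from scipy.spatial.transform import Rotation as Ro
np.set_printoptions(precision=4,suppress=True)
def toolT(s=None):
    s=s or arm.get_state(); T=np.eye(4); T[:3,:3]=Ro.from_euler('xyz',s['ee_rot']).as_matrix(); T[:3,3]=s['eef_pos']; return T
def cam(n,s=None):
    p=imaging.camera_params(n); K=np.array([[p['fx'],0,p['cx']],[0,p['fy'],p['cy']],[0,0,1]])
    return K,(p['T'] if n!='wrist' else toolT(s)@p['hand_eye'])
def ray(c,uv):
    K,T=c; d=T[:3,:3]@np.linalg.solve(K,[uv[0],uv[1],1]); return T[:3,3],d
def onz(c,uv,z):
    o,d=ray(c,uv); return o+d*(z-o[2])/d[2]
def tri(*obs):   # obs: (cam,uv)
    A=np.zeros((3,3));b=np.zeros(3);
    for c,uv in obs:
        o,d=ray(c,uv); d=d/np.linalg.norm(d); P=np.eye(3)-np.outer(d,d); A+=P;b+=P@o
    X=np.linalg.solve(A,b); return X
def proj(c,X):
    K,T=c; q=K@(T[:3,:3].T@(np.asarray(X)-T[:3,3])); return q[:2]/q[2]
def go(x,y,z,yaw=None):  # print shift in tool axes, turn; straight down tool
    T=toolT(); d=T[:3,:3].T@(np.array([x,y,z])-T[:3,3]); out=f"d={d.round(4)}"
    if yaw is not None:
        cur=np.arctan2(T[1,0],T[0,0]); t=-(yaw-cur); t=(t+np.pi)%(2*np.pi)-np.pi; out+=f" turn={t:.3f} (or half turn less/more), q6={arm.get_state()['q'][5]:.2f}"
    print(out)
def snap(n,name,box=None,scale=1):  # box in native px u0,v0,u1,v1
    s=arm.get_state(); im=imaging.grab_frame(n)[:,:,::-1]; cv2.imwrite(f'pics/{name}_raw.png',im)
    if box: im=im[box[1]:box[3],box[0]:box[2]]
    cv2.imwrite(f'pics/{name}.png',cv2.resize(im,None,fx=scale,fy=scale,interpolation=cv2.INTER_CUBIC)); np.save(f'pics/{name}.npy',np.r_[s['eef_pos'],s['ee_rot']]); return im
E
python3 - <<'E'
from h import *
t,s=cam('top'),cam('scene'); k=1.5625
P=dict(rim=((406,288),(420,330)),hend=((426,345),(485,357)),pan=((516,262),(487,277)),dial=((579,281),(543,264)),lip=((306,277),(325,315)),
n1=((389,231),(365,332)),n2=((434,228),(394,314)),n3=((295,334),(349,432)),n4=((320,337),(376,421)),n5=((356,336),(412,401)))
for n,(a,b) in P.items():
    X=tri((t,np.array(a)/k),(s,np.array(b)/k)); print(n,X,proj(t,X)*k-a)
im=cv2.imread('pics/top0.png'); 
a=im[160:360,250:450]; b=im[215:325,465:625]
c=np.zeros((600,800,3),np.uint8)
a=cv2.resize(im[170:360,250:450],(400,380),interpolation=cv2.INTER_CUBIC); 
c=cv2.resize(im[165:365,255:455],(590,590),interpolation=cv2.INTER_CUBIC); cv2.imwrite('pics/c1.png',c)
E
```

```text
rim [0.526  0.028  0.0547] [-0.3991 -0.362 ]
hend [ 0.4076 -0.0125  0.0396] [0.8003 0.8132]
pan [ 0.5724 -0.1949  0.0654] [-0.2535 -0.2492]
dial [ 0.5312 -0.3198  0.0688] [-0.3871 -0.4009]
lip [0.5453 0.217  0.1527] [-0.4858 -0.3717]
n1 [0.6493 0.0589 0.0035] [-0.087  -0.0731]
n2 [ 0.6582 -0.0308  0.0038] [-2.5705 -2.219 ]
n3 [0.438  0.2589 0.0037] [0.0249 0.0201]
n4 [0.4313 0.2082 0.0025] [-0.4075 -0.344 ]
n5 [0.4308 0.1326 0.0043] [-0.0423 -0.0382]
```

```bash
python3 - <<'E'
from h import *
t,s=cam('top'),cam('scene')
for n in ('top','scene'):
    im=imaging.grab_frame(n).astype(int); r,g,b=im[...,0],im[...,1],im[...,2]
    # orange gate/paddle, scale green, brown nuts
    hsv=cv2.cvtColor(im.astype(np.uint8),cv2.COLOR_RGB2HSV)
    for nm,m in dict(orange=(hsv[...,0]<16)&(hsv[...,1]>210)&(hsv[...,2]>170),green=(hsv[...,0]>60)&(hsv[...,0]<90)&(hsv[...,1]>140),nut=(hsv[...,0]<14)&(hsv[...,1]>100)&(hsv[...,2]>40)&(hsv[...,2]<170)).items():
        k,l,st,ce=cv2.connectedComponentsWithStats(m.astype(np.uint8))
        for i in range(1,k):
            if (st[i,4]>25 if nm!='green' else st[i,4]>400): print(n,nm,st[i],ce[i].round(1))
E
```

```text
top nut [386   1  30  25 216] [401.9  10.3]
top nut [415   0  18  23 194] [421.8  10.8]
top nut [267  26   7  10  59] [269.7  30.5]
top nut [445  41   7   7  26] [448.3  44. ]
top nut [429 127  18  16 179] [438.7 134.9]
top nut [431 126  35  51 198] [447.6 146. ]
top nut [266 204  10  19  84] [271.1 214. ]
top nut [ 433  213   79   50 1204] [472.3 241.5]
top nut [249 234  27  22  85] [262.1 245.4]
top nut [212 243  33  11  68] [230.1 245.4]
scene nut [ 241    0   40   98 1400] [258.3  48.6]
scene nut [391   0  11  10  41] [395.4   2.7]
scene nut [391  10  12  17  76] [396.7  18.4]
scene nut [341  16  11   5  38] [346.1  18.5]
scene nut [ 435   31   77  163 1881] [473.6 136.8]
scene nut [365  74   7  17  52] [369.   82.4]
scene nut [167  77  16   3  29] [175.  78.]
scene nut [242  87   9  14  38] [246.6  94.7]
scene nut [270  86  13   9  46] [275.   90.1]
scene nut [361  91  10  42 144] [366.  110.1]
scene nut [170 109  16   4  28] [176.8 110.1]
scene nut [ 26 113  16  21 187] [ 33.7 123. ]
scene nut [127 120  10  16 117] [130.8 127.6]
scene nut [ 90 138  10   7  43] [ 95.1 141.6]
scene nut [266 146  29  23 353] [279.5 156.4]
scene nut [244 175  30  12  85] [258.4 179.9]
scene nut [207 179   6   8  35] [209.7 182.4]
scene nut [451 193  61  34 612] [483.5 203. ]
scene nut [254 198   7   6  31] [256.9 200.8]
scene nut [230 210   7   6  32] [233.  212.3]
scene nut [294 221  10   9  27] [299.1 225.3]
scene nut [346 220  14  22  51] [351.5 231.7]
scene nut [351 220  17  14  44] [359.7 226.6]
scene nut [259 253   9   8  38] [263.1 256. ]
scene nut [300 256  41   5 135] [320.7 257.9]
scene nut [236 265  10   9  54] [240.8 268.8]
scene nut [218 272  10   9  55] [222.4 276.1]
scene nut [275 274  30  12  44] [288.8 279.9]
scene nut [392 277   7   8  35] [394.6 279.9]
scene nut [306 310   7  23  64] [308.1 323.8]
```

```bash
python3 - <<'E'
from h import *
go(0.45,-0.35,0.2256); go(0.44,0.0,0.20,-2.81)
E
```

```text
d=[-0.3441  0.2203  0.0007]
d=[-0.425   0.5609  0.0265] turn=-0.070 (or half turn less/more), q6=-0.29
```

View pics/c1.png

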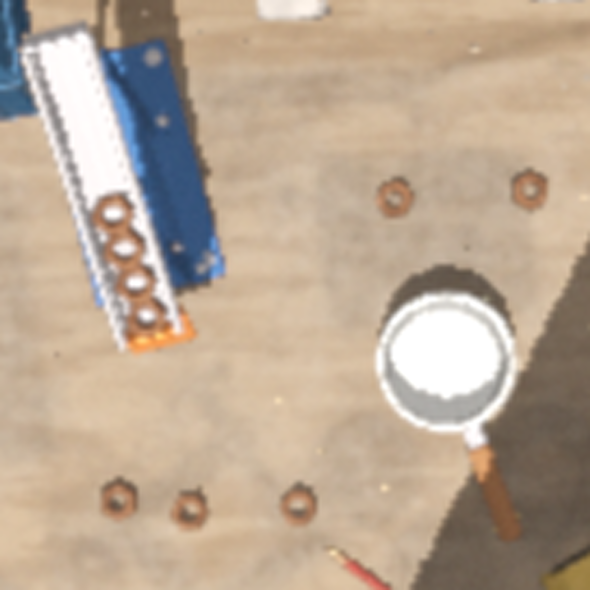

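The crop shows the chute's wall-top lines running (25,48)→(122,348) and (92,28)→(185,330), with four nuts waiting and the orange gate at (160,335).

The manual's scale: shifts go in shares of 0.6 m and turns go in shares of 4 rad. Converting my numbers, 0.561 m is 0.935, -0.425 m is -0.7083, -0.07 rad is -0.0175.

>>> run_rows(
  offsets=[
    [[0.085,-0.5733,0.3667,0,0],[0.085,-0.5733,0.3667,0,0],[0.085,-0.5733,0.3667,0,0],[0.085,-0.5733,0.3667,0,0],[0.085,-0.5733,0.3667,0,0],[0.085,-0.5733,0.3667,0,0],[0.085,-0.5733,0.3667,0,0],[0.085,-0.5733,0.3667,0,0],[0.085,-0.5733,0.3667,0,0],[0.06,-0.7083,0.935,0.0417,-0.0175],[0.06,-0.7083,0.935,0.0417,-0.0175],[0.06,-0.7083,0.935,0.0417,-0.0175],[0.06,-0.7083,0.935,0.0417,-0.0175],[0.06,-0.7083,0.935,0.0417,-0.0175],[0.06,-0.7083,0.935,0.0417,-0.0175],[0.06,-0.7083,0.935,0.0417,-0.0175],[0.06,-0.7083,0.935,0.0417,-0.0175],[0.06,-0.7083,0.935,0.0417,-0.0175],[0.06,-0.7083,0.935,0.0417,-0.0175],[0.06,-0.7083,0.935,0.0417,-0.0175]],
  ],
)

```text
t: 1.92
eef_pos: [0.44, 0.0022, 0.2016]
ee_rot: [3.142, 0.0, -2.805]
force: [0.3, -0.8, -0.2]
width: 0.0597
gripper_force: 0.0
```

```bash
python3 - <<'E'
from h import *
t=cam('top')
c=lambda a:np.array([255+a[0]/2.95,165+a[1]/2.95])/1.5625
L=[onz(t,c(a),z) for a,z in (((25,48),.264),((122,348),.169),((92,28),.264),((185,330),.169))]
for p in L: print(p)
for i in(0,2): d=L[i]-L[i+1]; print('yaw',np.arctan2(d[1],d[0]),np.hypot(*d[:2]))
print('lip mid',(L[1]+L[3])/2)
snap('wrist','w1',None,1.5)
print(arm.get_state()['eef_pos'],arm.get_state()['ee_rot'],arm.get_state()['q'])
E
```

```text
[0.7029 0.273  0.264 ]
[0.5326 0.2321 0.169 ]
[0.714  0.2338 0.264 ]
[0.543  0.1926 0.169 ]
yaw 0.2357225021413939 0.17514715969620656
yaw 0.23690361919009062 0.17586425391879987
lip mid [0.5378 0.2123 0.169 ]
[0.4399 0.0008 0.2016] [-3.1415 -0.     -2.8067] [ 0.4531 -0.0197 -0.5157  0.     -1.0749 -1.689 ]
```

View pics/w1.png

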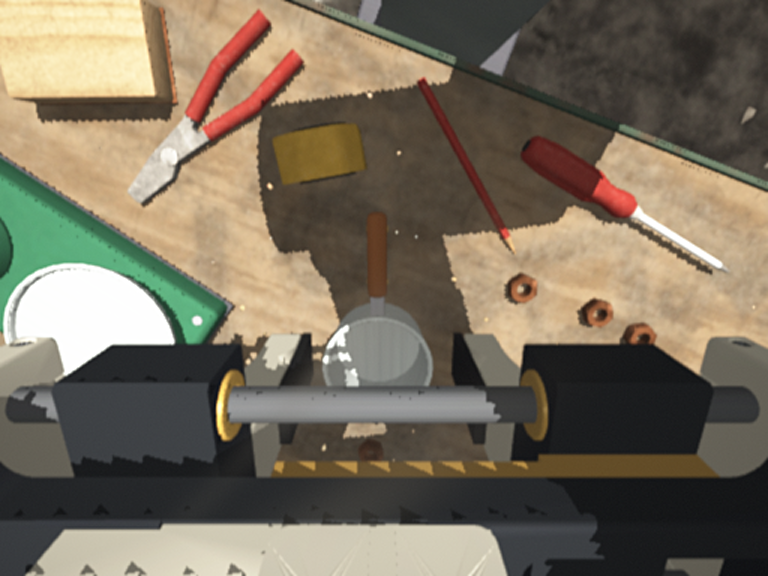

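The wrist view shows the pot handle from (377,213) to (377,295), vertical in the image, so the tool is aligned with it. The pot rim centre is near (377,350), the three near nuts are at right, and the tape and pliers are clear of the path.

```bash
python3 - <<'E'
from h import *
w=cam('wrist')
for p in ((377,215),(377,295)): print(onz(w,np.array(p)/1.5,.046))
T=toolT(); a=np.linalg.inv(T)
for p in ((377,215),(377,295)): print((a@np.r_[onz(w,np.array(p)/1.5,.046),1])[:3])
for p,z in (((523,288),.012),((598,313),.012),((641,336),.012)): print('nut',onz(w,np.array(p)/1.5,z))
s=cam('scene')
# two-view height of handle: scene end (485,357)/800 scale with wrist
print('tri handle end',tri((w,np.array((377,215))/1.5),(s,np.array((485,357))/1.5625)))
go(0.435,-0.002,0.02)
E
```

```text
[ 0.4055 -0.0161  0.046 ]
[0.4674 0.0052 0.046 ]
[ 0.038  -0.0046  0.1556]
[-0.0274 -0.0049  0.1556]
nut [0.4288 0.1313 0.012 ]
nut [0.4281 0.207  0.012 ]
nut [0.4355 0.2563 0.012 ]
tri handle end [ 0.4068 -0.0156  0.0384]
d=[ 0.0055 -0.0011  0.1816]
```

To row units: 0.181 m is 0.3017, 0.005 m is 0.0083.

>>> run_rows(
  offsets=[
    [[0.06,0.0083,-0.0075,0.0667,0],[0.06,0.0083,-0.0075,0.1333,0],[0.06,0.0083,-0.0075,0.2,0],[0.06,0.0083,-0.0075,0.25,0],[0.06,0.0083,-0.0075,0.3017,0],[0.06,0.0083,-0.0075,0.3017,0],[0,0.0083,-0.0075,0.3017,0],[0,0.0083,-0.0075,0.3017,0],[0,0.0083,-0.0075,0.3017,0],[0,0.0083,-0.0075,0.3017,0],[0,0.0083,-0.0075,0.3017,0],[0,0.0083,-0.0075,0.3017,0]],
  ],
  squeeze=30,
)

```text
t: 2.97
eef_pos: [0.4374, -0.0057, 0.0216]
ee_rot: [3.141, 0.002, -2.81]
force: [0.4, 0.1, -0.3]
width: 0.0255
gripper_force: 0.0
```

```bash
python3 - <<'E'
from h import *
yaw=-0.317; e=np.array([np.cos(yaw),np.sin(yaw)])
pan=np.array([.5724,-.1949]); ax=np.array([.312,.95])
pot=pan+0.006*ax   # a little away from dial
h=pot-0.096*e; print(h); go(h[0],h[1],.12,yaw+np.pi)
E
```

```text
[ 0.4831 -0.1593]
d=[ 0.0066 -0.1601 -0.0984] turn=0.649 (or half turn less/more), q6=-1.68
```

To row units: -0.11 m is -0.1833, -0.1 m is -0.1667.

>>> run_rows(
  offsets=[
    [[0,0,0,0,0],[0,0,0,0,0],[0,0,0,0,0],[0,0,0,0,0],[0,0,0,-0.05,0],[0,0,0,-0.1,0],[0,0,0,-0.1667,0],[0,0,0,-0.1833,0],[0,0,0,-0.1833,0]],
  ],
  squeeze=30,
)

```text
t: 3.72
eef_pos: [0.4385, -0.0053, 0.1336]
ee_rot: [3.141, 0.006, -2.809]
force: [0.3, 0.1, -2.1]
width: 0.0162
gripper_force: 30.0
```

```bash
python3 - <<'E'
from h import *
yaw=-0.317; e=np.array([np.cos(yaw),np.sin(yaw)])
pan=np.array([.5724,-.1949]); ax=np.array([.312,.95])
h=pan+0.006*ax-0.096*e; print(h); go(h[0],h[1],.13,yaw+np.pi)
E
```

```text
[ 0.4831 -0.1593]
d=[ 0.0081 -0.1601  0.0035] turn=0.649 (or half turn less/more), q6=-1.68
```

To row units: -0.16 m is -0.2667, -0.14 m is -0.2333, 0.649 rad is 0.1623.

>>> run_rows(
  offsets=[
    [[0,0.0133,-0.05,0,0.025],[0,0.0133,-0.1,0,0.05],[0,0.0133,-0.15,0,0.075],[0,0.0133,-0.2,0,0.1],[0,0.0133,-0.2333,0,0.125],[0,0.0133,-0.2667,0,0.15],[0,0.0133,-0.2667,0,0.1623],[0,0.0133,-0.2667,0,0.1623],[0,0.0133,-0.2667,0,0.1623]],
  ],
)

```text
t: 4.47
eef_pos: [0.4802, -0.1599, 0.1291]
ee_rot: [-3.141, -0.003, 2.825]
force: [-1.0, -0.0, -1.7]
width: 0.0157
gripper_force: 30.0
```

```bash
python3 - <<'E'
from h import *
snap('top','t2',(285,120,405,210),6); s=arm.get_state(); print(s['eef_pos'],s['ee_rot'])
h=s['eef_pos'][:2]; y=s['ee_rot'][2]-np.pi; print('pot at',h+0.096*np.array([np.cos(y),np.sin(y)]))
E
```

```text
[ 0.4804 -0.1596  0.1294] [-3.1411 -0.0021  2.8263]
pot at [ 0.5717 -0.1894]
```

View pics/t2.png

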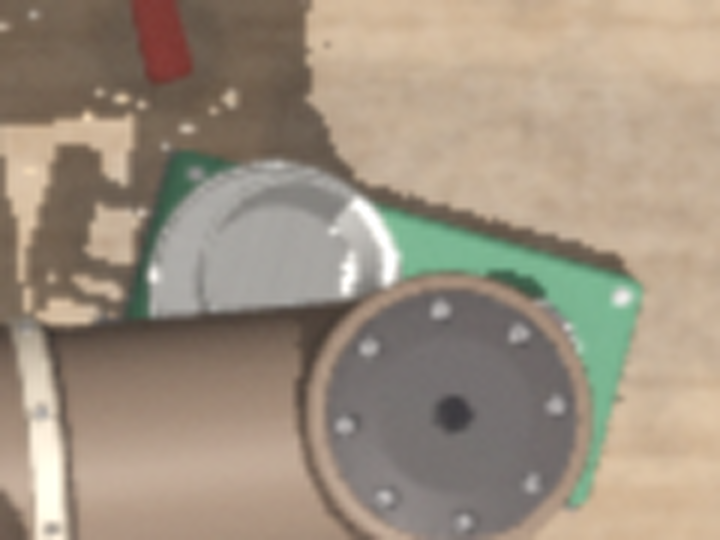

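The pot now hangs over the pan; the arm hides part of the dial. Next I lower it and release.

To row units: 0.0455 m is 0.0758, 0.0445 m is 0.0742.

>>> run_rows(
  offsets=[
    [[0,0,0,0.0333,0],[0,0,0,0.0583,0],[0,0,0,0.07,0],[0,0,0,0.0742,0],[0,0,0,0.0758,0],[0,0,0,0.0758,0],[0,0,0,0.0758,0]],
  ],
)

```text
t: 5.1
eef_pos: [0.4819, -0.1597, 0.0859]
ee_rot: [3.141, 0.001, 2.825]
force: [-0.6, 0.3, 0.5]
width: 0.0157
gripper_force: 30.0
```

>>> run_rows(
  offsets=[
    [[0.02,0,0,0,0],[0.03,0,0,0,0],[0.05,0,0,0,0],[0.05,0,0,0,0],[0.05,0,0,0,0],[0.05,0,0,-0.05,0],[0.05,0,0,-0.1167,0],[0.07,0,0,-0.1833,0],[0.085,0,0,-0.25,0],[0.085,0,0,-0.25,0]],
  ],
)

```text
t: 5.93
eef_pos: [0.4851, -0.1608, 0.2436]
ee_rot: [3.14, 0.012, 2.826]
force: [1.6, -1.0, 1.3]
width: 0.0649
gripper_force: 0.0
```

```bash
python3 - <<'E'
from h import *
go(0.50,-0.02,.24)
E
```

```text
d=[0.0297 0.1384 0.0034]
```

```bash
python3 - <<'E'
from h import *
go(0.542,-0.292,.17,-1.957)
E
```

```text
d=[-0.0939 -0.1072  0.0745] turn=-1.501 (or half turn less/more), q6=-1.96
```

To row units: -0.107 m is -0.1783, -0.094 m is -0.1567, -1.5 rad is -0.375.

>>> run_rows(
  offsets=[
    [[0.085,-0.0833,-0.0833,0.0167,-0.03],[0.085,-0.1567,-0.1783,0.0333,-0.06],[0.085,-0.1567,-0.1783,0.05,-0.09],[0.085,-0.1567,-0.1783,0.0667,-0.12],[0.085,-0.1567,-0.1783,0.0833,-0.15],[0.085,-0.1567,-0.1783,0.1,-0.18],[0.085,-0.1567,-0.1783,0.1167,-0.21],[0.085,-0.1567,-0.1783,0.1233,-0.24],[0.085,-0.1567,-0.1783,0.1233,-0.27],[0.085,-0.1567,-0.1783,0.1233,-0.3],[0.085,-0.1567,-0.1783,0.1233,-0.33],[0.085,-0.1567,-0.1783,0.1233,-0.36],[0.085,-0.1567,-0.1783,0.1233,-0.375],[0.085,-0.1567,-0.1783,0.1233,-0.375],[0.085,-0.1567,-0.1783,0.1233,-0.375]],
  ],
)

```text
t: 7.18
eef_pos: [0.5372, -0.2909, 0.1609]
ee_rot: [3.141, -0.0, -1.961]
force: [-0.4, -0.0, 0.4]
width: 0.0852
gripper_force: 0.0
```

```bash
python3 - <<'E'
from h import *
snap('wrist','w2',None,1); s=arm.get_state(); print(s['eef_pos'],s['ee_rot'],s['q'][5])
w=cam('wrist'); d=proj(w,[.531,-.320,.072]); print(d)
im=cv2.imread('pics/w2_raw.png'); u,v=d.astype(int); u0,v0=max(u-75,0),max(v-75,0); print(u0,v0); b=cv2.resize(im[v0:v0+150,u0:u0+150],(600,600),interpolation=cv2.INTER_CUBIC); cv2.imwrite('pics/w2c.png',b)
E
```

```text
[ 0.5371 -0.2909  0.1609] [ 3.1414 -0.     -1.9614] -0.2136770538520483
[249.3835 163.0771]
174 88
```

View pics/w2c.png

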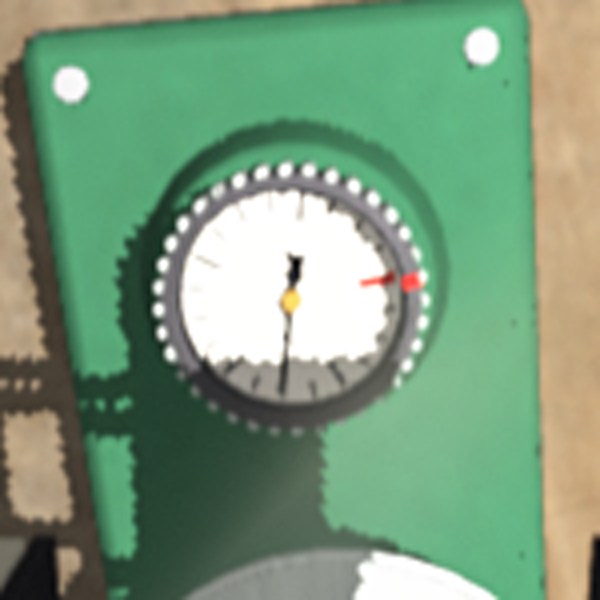

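The dial crop shows the hub at (290,300), the pointer tip at (283,392) toward the pan, and the red mark at (362,284) to (412,282).

```bash
cat > dial.py <<'E'
from h import *
def P(w,p,off,k=4,z=.071): return onz(w,(np.array(p)+.5)/k-.5+np.array(off),z)
def rep(hub,tip,mark,off,k=4):
    w=cam('wrist'); h,t,m=[P(w,p,off,k) for p in(hub,tip,mark)]
    a=lambda p:np.arctan2(*(p-h)[1::-1]); f=np.arctan2(.312,-.95)
    wr=lambda x:(x+np.pi)%(2*np.pi)-np.pi
    print('hub',h,'r',np.linalg.norm(t-h),np.linalg.norm(m-h),'pointer',wr(a(t)-f),'ring',wr(a(m)-f),'turn needed',wr(a(t)-a(m)))
E
python3 - <<'E'
from dial import *
rep((290,300),(283,392),(362,284),(174,88))
w=cam('wrist')
# ring outer extents -> centre
print('ring ctr',P(w,((157+428)/2,(166+428)/2),(174,88),z=.077), 'tri with top',tri((w,np.array([246,163.])),(cam('top'),np.array((579,281))/1.5625)))
E
```

```text
hub [ 0.5338 -0.3214  0.071 ] r 0.022607264280706328 0.01728590026050617 pointer -1.7283648987931388 ring 0.14773605945735424 turn needed -1.876100958250493
ring ctr [ 0.5323 -0.3229  0.077 ] tri with top [ 0.5323 -0.3206  0.0693]
```

```bash
python3 - <<'E'
from h import *
go(0.533,-0.321,.056)
E
```

```text
d=[ 0.0294 -0.0077  0.1049]
```

To row units: 0.104 m is 0.1733, 0.085 m is 0.1417.

>>> run_rows(
  offsets=[
    [[0.085,0.0483,-0.0128,0,0],[0.085,0.0483,-0.0128,0.05,0],[0.085,0.0483,-0.0128,0.1,0],[0.085,0.0483,-0.0128,0.1417,0],[0.085,0.0483,-0.0128,0.1733,0],[0.085,0.0483,-0.0128,0.1733,0],[0.085,0.0483,-0.0128,0.1733,0],[0.055,0.0483,-0.0128,0.1733,0],[0.055,0.0483,-0.0128,0.1733,0],[0.055,0.0483,-0.0128,0.1733,0],[0.055,0.0483,-0.0128,0.1733,0],[0.055,0.0483,-0.0128,0.1733,0],[0.055,0.0483,-0.0128,0.1733,0]],
  ],
  squeeze=12,
)

```text
t: 8.32
eef_pos: [0.5332, -0.3205, 0.0581]
ee_rot: [-3.141, 0.0, -1.959]
force: [-1.8, 1.9, 6.3]
width: 0.0617
gripper_force: 12.0
```

To row units: 1.845 rad is 0.4613.

>>> run_rows(
  offsets=[
    [[0.055,0,0,0,0.03],[0.055,0,0,0,0.06],[0.055,0,0,0,0.09],[0.055,0,0,0,0.12],[0.055,0,0,0,0.15],[0.055,0,0,0,0.18],[0.055,0,0,0,0.21],[0.055,0,0,0,0.24],[0.055,0,0,0,0.27],[0.055,0,0,0,0.3],[0.055,0,0,0,0.33],[0.055,0,0,0,0.36],[0.055,0,0,0,0.39],[0.055,0,0,0,0.42],[0.055,0,0,0,0.45],[0.055,0,0,0,0.4613],[0.055,0,0,0,0.4613],[0.055,0,0,0,0.4613]],
  ],
  squeeze=15,
)

```text
t: 9.82
eef_pos: [0.5332, -0.3204, 0.0581]
ee_rot: [3.141, 0.0, 2.479]
force: [-3.0, 2.6, 5.3]
width: 0.0614
gripper_force: 15.0
```

To row units: -0.1 m is -0.1667, -0.03 m is -0.05.

>>> run_rows(
  offsets=[
    [[0.085,0,0,0,0],[0.085,0,0,0,0],[0.085,0,0,0,0],[0.085,0,0,0,0],[0.085,0,0,-0.0333,0],[0.085,0,0,-0.0667,0],[0.085,0,0,-0.1167,0],[0.085,-0.05,0,-0.1667,0],[0.085,-0.05,0,-0.1667,0],[0.085,-0.05,0,-0.1667,0],[0.085,-0.05,0,-0.1667,0]],
  ],
)

```text
t: 10.73
eef_pos: [0.5568, -0.3389, 0.1565]
ee_rot: [3.141, -0.001, 2.479]
force: [0.2, -0.2, -0.4]
width: 0.0853
gripper_force: 0.0
```

```bash
python3 - <<'E'
from h import *
w=cam('wrist'); d=proj(w,[.533,-.321,.072]); snap('wrist','w3'); print(d)
im=cv2.imread('pics/w3_raw.png'); u,v=d.astype(int); u0,v0=max(u-75,0),max(v-75,0); print(u0,v0); cv2.imwrite('pics/w3c.png',cv2.resize(im[v0:v0+150,u0:u0+150],(600,600),interpolation=cv2.INTER_CUBIC))
E
```

```text
[254.5544 161.9373]
179 86
```

View pics/w3c.png

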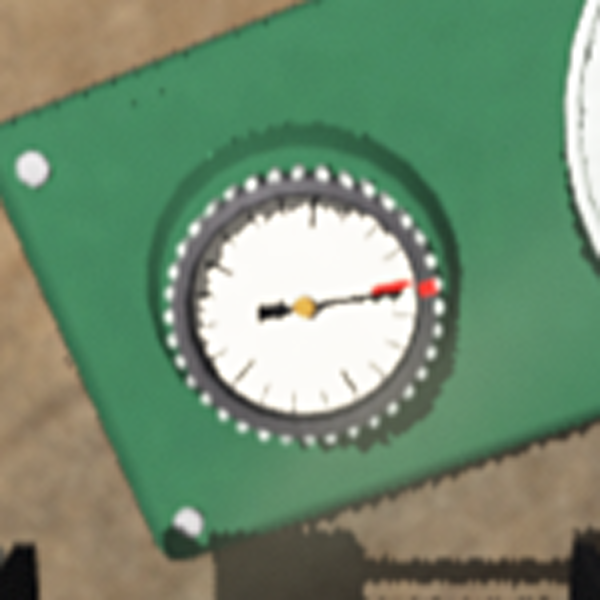

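The pointer tip at (403,293) lies over the red mark at (390,289), about 1 mm off, so zero is set.

```bash
python3 - <<'E'
from h import *
go(0.4815,-0.160,.17,2.826)
E
```

```text
d=[ 0.1688  0.0949 -0.0138] turn=-0.347 (or half turn less/more), q6=-1.98
```

To row units: 0.169 m is 0.2817, 0.12 m is 0.2, -0.347 rad is -0.0868.

>>> run_rows(
  offsets=[
    [[0.085,0,0,-0.0667,-0.025],[0.085,0.0667,0.0333,-0.0667,-0.05],[0.085,0.1333,0.0667,-0.0667,-0.075],[0.07,0.2,0.1,-0.05,-0.0868],[0.06,0.2817,0.1583,-0.0233,-0.0868],[0.06,0.2817,0.1583,-0.0233,-0.0868],[0.06,0.2817,0.1583,-0.0233,-0.0868],[0.06,0.2817,0.1583,-0.0233,-0.0868]],
  ],
)

```text
t: 11.45
eef_pos: [0.4808, -0.1588, 0.1703]
ee_rot: [-3.141, -0.002, 2.829]
force: [1.3, -0.3, 0.7]
width: 0.0615
gripper_force: 0.0
```

```bash
python3 - <<'E'
from h import *
w=cam('wrist'); print(proj(w,[.4815,-.16,.1])); snap('wrist','w4',None,1.2)
s=arm.get_state(); print(s['eef_pos'],s['ee_rot'])
E
```

```text
[254.4372 199.0198]
[ 0.4817 -0.1597  0.1707] [-3.1412 -0.0008  2.8284]
```

View pics/w4.png

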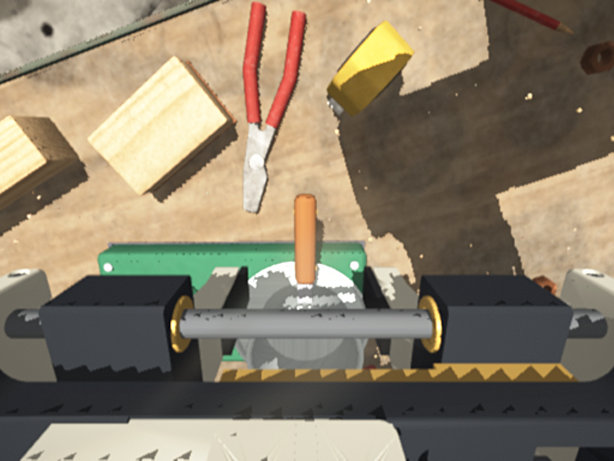

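The handle runs from (305,197) to (305,283), centred between the fingers. Now I grip and lift.

To row units: 0.087 m is 0.145, 0.06 m is 0.1.

>>> run_rows(
  offsets=[
    [[0.06,0,0,0.05,0],[0.06,0,0,0.1,0],[0.06,0,0,0.145,0],[0.06,0,0,0.145,0],[0.0,0,0,0.145,0],[0,0,0,0.145,0],[0,0,0,0.145,0],[0,0,0,0.145,0],[0,0,0,0.145,0],[0,0,0,0.145,0],[0,0,0,0.145,0],[0,0,0,0.145,0],[0,0,0,0.145,0],[0,0,0,0.1,0],[0,0,0,0.0333,0],[0,0,0,-0.0333,0],[0,0,0,-0.05,0],[0,0,0,-0.05,0]],
  ],
  squeeze=30,
)

```text
t: 13.0
eef_pos: [0.4842, -0.1603, 0.2048]
ee_rot: [3.14, 0.006, 2.827]
force: [0.2, -0.3, -0.1]
width: 0.0155
gripper_force: 30.0
```

```bash
python3 - <<'E'
from h import *
s=arm.get_state(); print(s['eef_pos'],s['ee_rot'])
# feeder geometry
lip=np.array([.5455,.2155]); fy=.236; e=np.array([np.cos(fy),np.sin(fy)])
pre=lip-.10*e; h=pre-.096*e; print('pre',h); go(h[0],h[1],.15,fy+np.pi)
E
```

```text
[ 0.4842 -0.1603  0.2048] [3.1398 0.0065 2.8268]
pre [0.3549 0.1697]
d=[0.2254 0.2737 0.0539] turn=-0.551 (or half turn less/more), q6=-1.95
```

```bash
python3 - <<'E'
from h import *
lip=np.array([.5475,.2155]); fy=.236; e=np.array([np.cos(fy),np.sin(fy)])
h=lip-.165*e; print('pre',h); go(h[0],h[1],.116+.0225-.05,fy+np.pi)
E
```

```text
pre [0.3871 0.1769]
d=[0.1975 0.2904 0.1156] turn=-0.551 (or half turn less/more), q6=-1.95
```

The manual's scale: shifts go in shares of 0.6 m and turns go in shares of 4 rad. Converting my numbers, 0.29 m is 0.4833, 0.26 m is 0.4333, -0.551 rad is -0.1378.

>>> run_rows(
  offsets=[
    [[0,0.0167,0.0583,0,0],[0,0.0333,0.1167,0,-0.025],[0,0.0667,0.175,0,-0.05],[0,0.1,0.2333,0,-0.075],[0,0.15,0.2833,0,-0.1],[0,0.2,0.3333,0,-0.125],[0,0.25,0.3833,0,-0.1378],[0,0.3,0.4333,0,-0.1378],[0,0.3292,0.4833,0,-0.1378],[0,0.3292,0.4833,0.05,-0.1378],[0,0.3292,0.4833,0.1,-0.1378],[0,0.3292,0.4833,0.15,-0.1378],[0,0.3292,0.4833,0.1925,-0.1378],[0,0.3292,0.4833,0.1925,-0.1378],[0,0.3292,0.4833,0.1925,-0.1378]],
  ],
)

```text
t: 14.25
eef_pos: [0.3833, 0.1755, 0.0844]
ee_rot: [-3.139, -0.004, -2.906]
force: [0.4, 0.7, -0.6]
width: 0.0156
gripper_force: 30.0
```

```bash
python3 - <<'E'
from h import *
s=arm.get_state(); print(s['eef_pos'],s['ee_rot'],s['force'])
a=snap('scene','s5',(120,120,320,260),4)
b=snap('top','t5',(140,90,300,240),4)
E
```

```text
[0.3833 0.1755 0.0844] [-3.1386 -0.0038 -2.9056] [ 0.423   0.7261 -0.569 ]
```

View pics/s5.png

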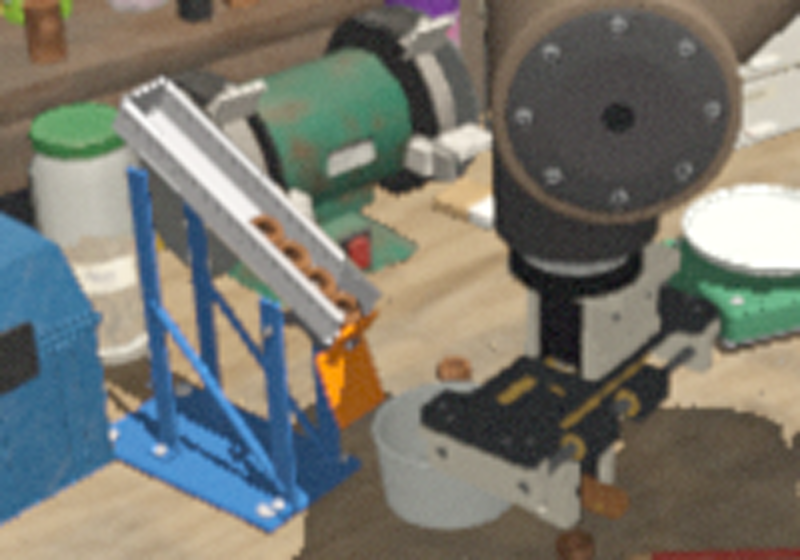

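View pics/t5.png

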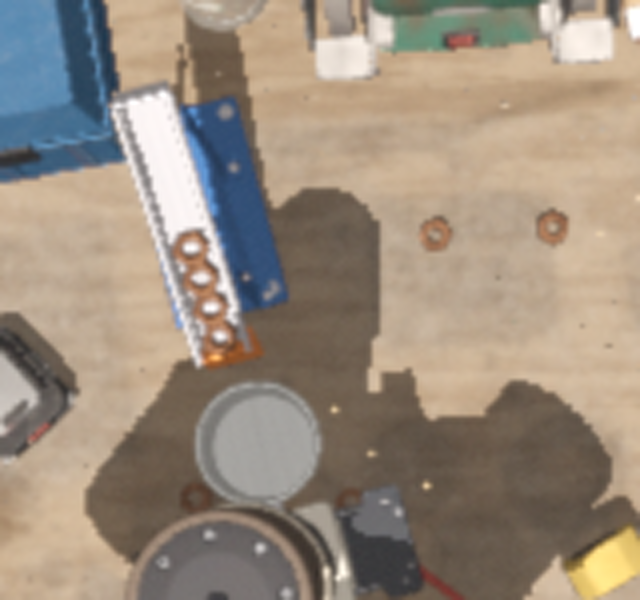

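The pot hangs in front of the orange paddle. In the top crop its rim centre is at (259,442) and the channel's lower end runs from (198,366) to (247,347). The scene crop shows the rim below the channel mouth and the paddle at (350,390).

```bash
python3 - <<'E'
from h import *
t,s=cam('top'),cam('scene')
f=lambda p,o:(np.array(p)+.5)/4-.5+np.array(o)
r=onz(t,f((259,442),(140,90)),.112); print('rim',r)
st=arm.get_state(); y=st['ee_rot'][2]+np.pi; h=st['eef_pos'][:2]; print('pred',h+.096*np.array([np.cos(y),np.sin(y)]),y)
L=onz(t,f((198,366),(140,90)),.169);R=onz(t,f((248,347),(140,90)),.169);m=(L+R)/2;print(L,R,m)
# scene: wall-top lower ends: left (330,341), right (380,296)
Ls=tri((t,f((198,366),(140,90))),(s,f((330,341),(120,120)))); Rs=tri((t,f((248,347),(140,90))),(s,f((380,297),(120,120)))); print('tri',Ls,Rs)
fy=.236;e=np.array([np.cos(fy),np.sin(fy)]);n=np.array([-e[1],e[0]])
for lip in (m[:2]+.011*e,(Ls+Rs)[:2]/2+.011*e): d=r[:2]-lip; print('lip',lip,'rim rel',d@e,d@n)
E
```

```text
rim [0.4782 0.1966 0.112 ]
pred [0.4782 0.1996] 0.23608233590706806
[0.5326 0.2337 0.169 ] [0.5455 0.1975 0.169 ] [0.5391 0.2156 0.169 ]
tri [0.5358 0.2383 0.1559] [0.5454 0.1974 0.1676]
lip [0.5498 0.2181] rim rel -0.07459617555953965 -0.004218842076007641
lip [0.5513 0.2204] rim rel -0.07662829723337479 -0.006080541739514557
```

To row units: -0.043 m is -0.0717, 0.004 m is 0.0067.

>>> run_rows(
  offsets=[
    [[0,-0.02,0.0067,-0.0033,0],[0,-0.0367,0.0067,-0.0033,0],[0,-0.045,0.0067,-0.0033,0],[0,-0.0517,0.0067,-0.0033,0],[0,-0.0583,0.0067,-0.0033,0],[0,-0.065,0.0067,-0.0033,0],[0,-0.0717,0.0067,-0.0033,0],[0,-0.0717,0.0067,-0.0033,0],[0,-0.0717,0.0067,-0.0033,0],[0,-0.0717,0.0067,-0.0033,0],[0,-0.0717,0.0067,-0.0033,0],[0,-0.0717,0.0067,-0.0033,0],[0,-0.0717,0.0067,-0.0033,0],[0,-0.0717,0.0067,-0.0033,0],[0,-0.0717,0.0067,-0.0033,0],[0,-0.0717,0.0067,-0.0033,0],[0,-0.0717,0.0067,-0.0033,0],[0,-0.0717,0.0067,-0.0033,0],[0,-0.0717,0.0067,-0.0033,0],[0,-0.0717,0.0067,-0.0033,0]],
  ],
)

```text
t: 16.02
eef_pos: [0.4252, 0.1907, 0.0876]
ee_rot: [3.142, 0.0, -2.906]
force: [-1.2, -0.3, -3.7]
width: 0.0157
gripper_force: 30.0
```

```bash
python3 - <<'E'
from h import *
a=snap('scene','s6',(140,120,260,260),4); b=snap('top','t6',(160,130,260,270),4)
cv2.imwrite('pics/c6.png',np.hstack([cv2.imread('pics/s6.png'),cv2.imread('pics/t6.png')])[:600,:800] if False else cv2.resize(np.hstack([cv2.imread('pics/s6.png'),cv2.imread('pics/t6.png')]),(786,500)))
E
```

```text
(no output)
```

View pics/c6.png

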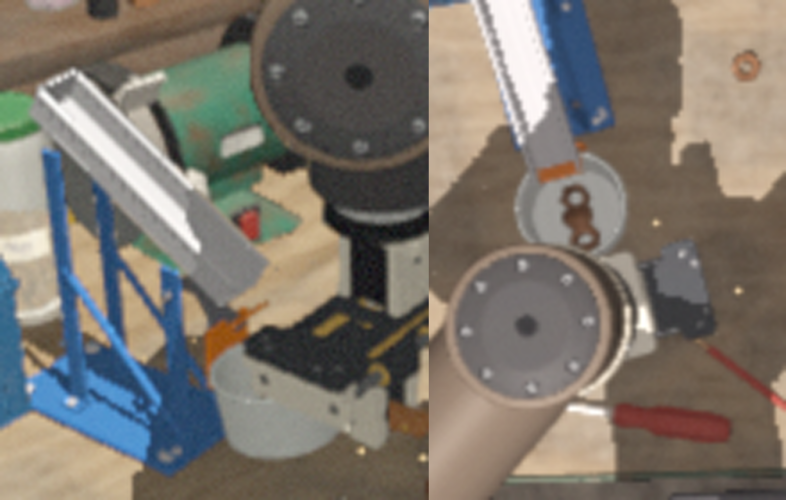

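The chute is empty and the nuts lie in the pot, in a cluster near (578,215) in the right half. I back out and carry the pot to the pan.

To row units: -0.11 m is -0.1833, -0.09 m is -0.15.

>>> run_rows(
  offsets=[
    [[0,0.0133,0,0,0],[0,0.03,0,0,0],[0,0.05,0,0,0],[0,0.0717,0,0,0],[0,0.075,0,-0.0167,0],[0,0.075,0,-0.05,0],[0,0.075,0,-0.1,0],[0,0.075,0,-0.15,0],[0,0.075,0,-0.1833,0],[0,0.075,0,-0.1833,0],[0,0.075,0,-0.1833,0]],
  ],
)

```text
t: 17.03
eef_pos: [0.381, 0.1805, 0.1985]
ee_rot: [3.139, 0.003, -2.905]
force: [-0.3, -0.1, -3.3]
width: 0.0157
gripper_force: 30.0
```

```bash
python3 - <<'E'
from h import *
s=arm.get_state();print(s['force'],s['eef_pos'])
go(.4815,-.160,.15,2.826)
E
```

```text
[-0.3237 -0.0569 -3.2933] [0.381  0.1805 0.1985]
d=[-0.0179 -0.3547  0.0477] turn=0.552 (or half turn less/more), q6=-2.25
```

To row units: -0.355 m is -0.5917, -0.18 m is -0.3, 0.18 rad is 0.045.

>>> run_rows(
  offsets=[
    [[0,-0.0017,-0.0167,0,0.005],[0,-0.0033,-0.05,0,0.015],[0,-0.005,-0.0917,0,0.025],[0,-0.0067,-0.1333,0,0.035],[0,-0.01,-0.175,0,0.045],[0,-0.0117,-0.2167,0,0.055],[0,-0.0133,-0.2583,0,0.065],[0,-0.0167,-0.3,0,0.075],[0,-0.0183,-0.3417,0,0.085],[0,-0.02,-0.3833,0,0.095],[0,-0.0217,-0.425,0,0.105],[0,-0.025,-0.4667,0.0167,0.115],[0,-0.0267,-0.5083,0.0333,0.125],[0,-0.0283,-0.55,0.05,0.135],[0,-0.03,-0.575,0.0667,0.138],[0,-0.03,-0.5917,0.08,0.138],[0,-0.03,-0.5917,0.08,0.138],[0,-0.03,-0.5917,0.08,0.138],[0,-0.03,-0.5917,0.08,0.138]],
  ],
)

```text
t: 18.62
eef_pos: [0.4814, -0.1605, 0.1494]
ee_rot: [-3.141, -0.001, 2.826]
force: [-0.5, 0.6, -2.7]
width: 0.0155
gripper_force: 30.0
```

```bash
python3 - <<'E'
from h import *
s=arm.get_state();print(s['force'],s['eef_pos'],s['ee_rot'])
go(.4815,-.160,.082,2.826)
snap('wrist','w7',None,1); snap('top','t7',(285,120,405,210),6)
E
```

```text
[-0.5316  0.622  -2.6714] [ 0.4814 -0.1605  0.1494] [-3.1414 -0.0007  2.8257]
d=[0.     0.0005 0.0674] turn=-0.000 (or half turn less/more), q6=-1.95
```

To row units: 0.066 m is 0.11, 0.065 m is 0.1083.

>>> run_rows(
  offsets=[
    [[0,0,0.0008,0.0333,0],[0,0,0.0008,0.0667,0],[0,0,0.0008,0.0917,0],[0,0,0.0008,0.1,0],[0,0,0.0008,0.105,0],[0,0,0.0008,0.1083,0],[0,0,0.0008,0.11,0],[0,0,0.0008,0.11,0]],
  ],
)

```text
t: 19.38
eef_pos: [0.4827, -0.1602, 0.0844]
ee_rot: [3.141, 0.002, 2.826]
force: [-1.7, 1.2, 2.5]
width: 0.0158
gripper_force: 30.0
```

>>> run_rows(
  offsets=[
    [[0.018,0,0,0,0],[0.022,0,0,0,0],[0.03,0,0,0,0],[0.05,0,0,0,0],[0.05,0,0,0,0],[0.05,0,0,0,0],[0.05,0,0,-0.05,0],[0.05,0,0,-0.1167,0],[0.05,0,0,-0.1833,0],[0.05,0,0,-0.2333,0],[0.05,0,0,-0.2333,0]],
  ],
)

```text
t: 20.3
eef_pos: [0.4853, -0.161, 0.2305]
ee_rot: [3.14, 0.011, 2.826]
force: [0.1, 0.3, 1.2]
width: 0.0499
gripper_force: 0.0
```

```bash
python3 - <<'E'
from h import *
go(.50,-.02,.24,-2.95)
E
```

```text
d=[ 0.0297  0.1386 -0.0095] turn=-0.507 (or half turn less/more), q6=-1.95
```

```bash
python3 - <<'E'
from h import *
im=cv2.imread('pics/w1_raw.png') ; hsv=cv2.cvtColor(im,cv2.COLOR_BGR2HSV)
for p in((523,288),(598,313)):
    u,v=(np.array(p)/1.5).astype(int); print(hsv[v-10:v+11:2,u-10:u+11:2].tolist()[3:8])
print('bg',hsv[200,420].tolist(),hsv[150,330].tolist())
go(.47,.19,.17,-2.95)
E
```

```text
[[[15, 92, 133], [11, 146, 63], [11, 153, 110], [11, 152, 141], [11, 153, 148], [11, 141, 134], [12, 134, 133], [11, 152, 151], [11, 148, 165], [12, 137, 218], [15, 92, 194]], [[13, 95, 67], [10, 143, 73], [11, 153, 152], [11, 151, 162], [15, 91, 180], [15, 82, 109], [17, 71, 75], [11, 146, 63], [11, 151, 149], [11, 143, 202], [15, 89, 177]], [[15, 91, 67], [11, 152, 74], [11, 152, 166], [12, 130, 184], [19, 66, 212], [18, 76, 198], [14, 85, 66], [11, 114, 38], [11, 153, 108], [11, 155, 161], [15, 89, 180]], [[15, 93, 66], [11, 154, 81], [11, 150, 173], [12, 130, 179], [16, 82, 192], [16, 88, 150], [10, 131, 64], [10, 133, 48], [10, 152, 144], [11, 157, 151], [16, 84, 182]], [[14, 86, 65], [10, 145, 72], [11, 152, 173], [11, 152, 174], [11, 141, 141], [12, 146, 108], [11, 149, 87], [11, 149, 115], [11, 151, 177], [11, 145, 157], [17, 80, 186]]]
[[[15, 103, 121], [10, 134, 55], [12, 143, 64], [10, 149, 89], [11, 156, 129], [11, 156, 141], [11, 153, 147], [11, 151, 155], [11, 151, 159], [11, 140, 210], [16, 83, 219]], [[10, 125, 47], [11, 143, 59], [11, 147, 97], [11, 155, 140], [12, 145, 149], [12, 126, 115], [12, 122, 88], [10, 147, 87], [11, 153, 133], [11, 142, 192], [14, 100, 201]], [[11, 122, 50], [11, 139, 57], [11, 152, 136], [11, 154, 161], [14, 110, 185], [15, 87, 100], [12, 107, 55], [11, 131, 37], [10, 148, 88], [11, 152, 159], [13, 122, 165]], [[13, 106, 60], [11, 130, 47], [11, 152, 156], [11, 145, 176], [16, 95, 196], [13, 112, 112], [11, 141, 65], [11, 133, 46], [11, 149, 91], [11, 157, 158], [13, 121, 164]], [[13, 101, 68], [10, 130, 47], [11, 155, 156], [11, 154, 171], [11, 144, 149], [11, 145, 107], [10, 145, 81], [11, 142, 77], [11, 149, 159], [11, 148, 178], [14, 105, 163]]]
bg [17, 69, 197] [9, 125, 86]
d=[0.124  0.3288 0.0598] turn=-0.507 (or half turn less/more), q6=-1.95
```

To row units: 0.329 m is 0.5483, 0.28 m is 0.4667, -0.507 rad is -0.1268.

```bash
cat > nuts.py <<'E'
from h import *
from scipy.optimize import minimize
def hexpts(x,y,a):
    k=np.arange(6)*np.pi/3+np.pi/6+a; r=.024/np.sqrt(3)
    return np.array([[x+r*np.cos(t),y+r*np.sin(t),z] for z in(0,.012) for t in k])
def find(name='wn',cn='wrist'):
    s=arm.get_state(); im=imaging.grab_frame(cn)[:,:,::-1]; cv2.imwrite(f'pics/{name}_raw.png',im); c=cam(cn,s)
    hsv=cv2.cvtColor(im,cv2.COLOR_BGR2HSV); m=cv2.inRange(hsv,(8,118,35),(13,175,235))
    m=cv2.morphologyEx(m,cv2.MORPH_OPEN,np.ones((2,2)))
    cs,_=cv2.findContours(m,cv2.RETR_EXTERNAL,cv2.CHAIN_APPROX_NONE); res=[]
    for q in cs:
        (u,v),R=cv2.minEnclosingCircle(q); X=onz(c,(u,v),.006)
        ref=cv2.contourArea(cv2.convexHull(np.array([proj(c,p) for p in hexpts(X[0],X[1],0)],np.float32)))
        A=cv2.contourArea(q)
        if not(.6*ref<A<1.5*ref): continue
        M=np.zeros(m.shape,np.uint8); cv2.drawContours(M,[q],-1,1,-1)
        x0,y0,w,h=cv2.boundingRect(q); sl=np.s_[max(y0-12,0):y0+h+12,max(x0-12,0):x0+w+12]; Ms=cv2.resize(M[sl],None,fx=4,fy=4,interpolation=cv2.INTER_LINEAR)
        off=np.array([sl[1].start,sl[0].start])
        def iou(p):
            pp=np.array([(proj(c,t)-off+.5)*4-.5 for t in hexpts(*p)]); H=np.zeros_like(Ms); cv2.fillConvexPoly(H,cv2.convexHull(np.round(pp*16).astype(np.int32)),1,shift=4)
            return -(H&Ms).sum()/(H|Ms).sum()
        best=min((minimize(iou,[X[0],X[1],a],method='Nelder-Mead',options=dict(initial_simplex=[[X[0],X[1],a],[X[0]+.004,X[1],a],[X[0],X[1]+.004,a],[X[0],X[1],a+.3]])) for a in(0,.35,.7)),key=lambda r:r.fun)
        x,y,a=best.x; res.append((x,y,a,-best.fun))
        print(f"nut x={x:.4f} y={y:.4f} yaw6={np.degrees(a)%60:.0f} iou={-best.fun:.2f} px=({u:.0f},{v:.0f})")
    return res
def plan(x,y,a,z=.01):
    s=arm.get_state(); T=toolT(s); cur=np.arctan2(T[1,0],T[0,0])
    # tool y along a flat normal: tool y angle = yaw-90deg ; flats at a+k60
    best=min((a+k*np.pi/3+np.pi/2-cur for k in range(-12,13)),key=abs)
    d=T[:3,:3].T@(np.array([x,y,z])-T[:3,3]); print('move',d.round(4),'turn',round(-best,3),'q6',s['q'][5].round(2))
E
```

>>> run_rows(
  offsets=[
    [[0.06,0.0333,0.0667,0,-0.025],[0.06,0.0667,0.1333,0,-0.05],[0.06,0.1,0.2,0,-0.075],[0.06,0.1333,0.2667,0,-0.1],[0.06,0.15,0.3333,0,-0.125],[0.06,0.1667,0.4,0.0333,-0.1268],[0.06,0.1833,0.4667,0.0667,-0.1268],[0.06,0.2067,0.5483,0.1,-0.1268],[0.06,0.2067,0.5483,0.1,-0.1268],[0.06,0.2067,0.5483,0.1,-0.1268],[0.06,0.2067,0.5483,0.1,-0.1268]],
  ],
)

```text
t: 21.22
eef_pos: [0.4659, 0.192, 0.1624]
ee_rot: [-3.14, -0.002, -2.948]
force: [-0.2, -0.5, 0.7]
width: 0.0598
gripper_force: 0.0
```

```bash
python3 - <<'E'
from nuts import *
find('wn1'); print('top'); find('tn1','top'); cv2.imwrite('pics/wn1.png',cv2.resize(cv2.imread('pics/wn1_raw.png'),(640,480)))
E
```

```text
nut x=0.4506 y=0.2919 yaw6=28 iou=-0.00 px=(317,164)
nut x=0.4405 y=0.2363 yaw6=51 iou=-0.00 px=(277,149)
nut x=0.4412 y=0.1596 yaw6=51 iou=-0.00 px=(212,137)
top
nut x=0.7054 y=-0.5855 yaw6=46 iou=-0.00 px=(435,128)nuts.py:21: RuntimeWarning: overflow encountered in scalar negative
  return -(H&Ms).sum()/(H|Ms).sum()
```

View pics/wn1.png

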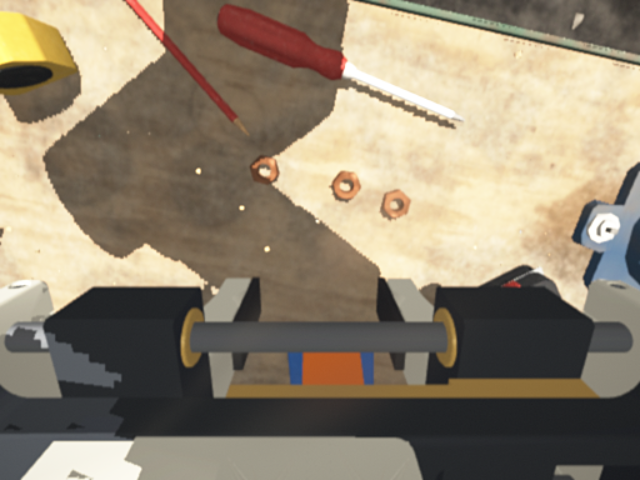

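The view shows three nuts at (265,168), (347,185) and (397,204). Detection finds all three, and the unsigned-overflow bug in the fit gets fixed.

```bash
sed -i 's/return -(H&Ms).sum()/return -float((H\&Ms).sum())/' nuts.py; python3 - <<'E'
from nuts import *
for r in find('wn2'): plan(*r[:3])
E
```

```text
nut x=0.4299 y=0.2109 yaw6=10 iou=0.81 px=(278,148)
nut x=0.4302 y=0.1344 yaw6=58 iou=0.79 px=(214,136)
move [0.0322 0.0272 0.1539] turn -0.515 q6 -2.16
move [ 0.0463 -0.0481  0.1539] turn -0.29 q6 -2.16
```

To row units: 0.16 m is 0.2667, 0.158 m is 0.2633, -0.29 rad is -0.0725.

>>> run_rows(
  offsets=[
    [[0.045,0.05,-0.05,0.05,-0.025],[0.045,0.0767,-0.08,0.1,-0.05],[0.045,0.0767,-0.08,0.15,-0.0725],[0.045,0.0767,-0.08,0.2,-0.0725],[0.045,0.0767,-0.08,0.2417,-0.0725],[0.045,0.0767,-0.08,0.2633,-0.0725],[0.045,0.0767,-0.08,0.2667,-0.0725],[0.045,0.0767,-0.08,0.2667,-0.0725],[0,0.0767,-0.08,0.2667,-0.0725],[0,0.0767,-0.08,0.2667,-0.0725],[0,0.0767,-0.08,0.2667,-0.0725],[0,0.0767,-0.08,0.2667,-0.0725],[0,0.0767,-0.08,0.2667,-0.0725],[0,0.0767,-0.08,0.2667,-0.0725],[0,0.0767,-0.08,0.2667,-0.0725],[0,0.0767,-0.08,0.2667,-0.0725]],
  ],
  squeeze=20,
)

```text
t: 22.7
eef_pos: [0.431, 0.1355, 0.0045]
ee_rot: [3.141, 0.002, -2.66]
force: [-1.3, 0.3, 7.1]
width: 0.0233
gripper_force: 20.0
```

```bash
python3 - <<'E'
from h import *
go(.573,-.190,.108)
go(.573,-.190,.16)
E
```

```text
d=[ 0.0247 -0.3543 -0.1036]
d=[ 0.0246 -0.3542 -0.1556]
```

To row units: -0.354 m is -0.59, -0.156 m is -0.26.

>>> run_rows(
  offsets=[
    [[0,0,0,-0.0667,0],[0,0,0,-0.1333,0],[0,0,0,-0.2,0],[0,0,-0.05,-0.26,0],[0,0.005,-0.1167,-0.26,0],[0,0.01,-0.1833,-0.26,0],[0,0.015,-0.25,-0.26,0],[0,0.02,-0.3167,-0.26,0],[0,0.025,-0.3833,-0.26,0],[0,0.03,-0.45,-0.26,0],[0,0.0367,-0.5167,-0.26,0],[0,0.0408,-0.575,-0.26,0],[0,0.0408,-0.59,-0.26,0],[0,0.0408,-0.59,-0.26,0],[0,0.0408,-0.59,-0.26,0]],
  ],
)

```text
t: 23.95
eef_pos: [0.5719, -0.1904, 0.1591]
ee_rot: [3.141, -0.001, -2.662]
force: [-0.5, -0.2, -0.5]
width: 0.0236
gripper_force: 20.0
```

```bash
python3 - <<'E'
from nuts import *
s=arm.get_state(); print(s['eef_pos'],s['ee_rot'],s['width'])
snap('wrist','w8',None,1.3)
for r in ((.573,-.190),): print(proj(cam('wrist'),[*r,.109])*1.3)
E
```

```text
[ 0.5719 -0.1904  0.1591] [ 3.1409 -0.0006 -2.6624] 0.02361282915140675
[331.165  269.8763]
```

View pics/w8.png

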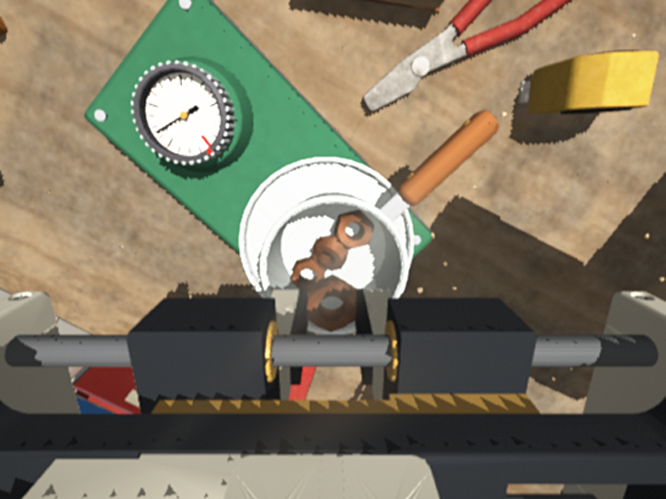

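The pot stands flat on the pan, with the held nut at (330,305) over its mouth. The pointer is about 95° from the red mark, which is 132 g, so all four chute nuts are in. Now I lower and release.

To row units: 0.24 m is 0.4, 0.2 m is 0.3333.

>>> run_rows(
  offsets=[
    [[0,0,0,0.05,0],[0,0,0,0.0833,0],[0,0,0,0.0867,0],[0.034,0,0,0.0867,0],[0.034,0,0,0.0867,0],[0.034,0,0,0.0867,0],[0.034,0,0,0.0867,0],[0.034,0,0,0.0167,0],[0.034,0,0,-0.0333,0],[0.045,-0.025,0.0667,-0.0333,0],[0.045,-0.0333,0.1333,-0.0333,0],[0.045,-0.0417,0.2,-0.0333,0],[0.045,-0.05,0.2667,-0.0333,0],[0.045,-0.0583,0.3333,-0.0333,0],[0.045,-0.0667,0.4,-0.0333,0]],
  ],
)

```text
t: 25.25
eef_pos: [0.4963, 0.0427, 0.1807]
ee_rot: [-3.141, 0.002, -2.661]
force: [1.5, 1.2, 0.5]
width: 0.0454
gripper_force: 0.0
```

```bash
python3 - <<'E'
from h import *
go(.465,.235,.13,-2.75)
E
```

```text
d=[-0.061   0.185   0.0509] turn=0.089 (or half turn less/more), q6=-1.57
```

To row units: 0.185 m is 0.3083, 0.15 m is 0.25, 0.089 rad is 0.0223.

>>> run_rows(
  offsets=[
    [[0.045,0,0.05,0,0],[0.045,0,0.1167,0,0],[0.045,-0.05,0.1833,0,0.01],[0.045,-0.0833,0.25,0.0333,0.0223],[0.045,-0.1017,0.3083,0.0833,0.0223],[0.045,-0.1017,0.3083,0.0833,0.0223],[0.045,-0.1017,0.3083,0.0833,0.0223],[0.045,-0.1017,0.3083,0.0833,0.0223]],
  ],
)

```text
t: 25.92
eef_pos: [0.4651, 0.2341, 0.1296]
ee_rot: [-3.141, -0.001, -2.748]
force: [-0.1, -0.6, 0.7]
width: 0.0448
gripper_force: 0.0
```

```bash
python3 - <<'E'
from nuts import *
for r in find('wn3'): plan(*r[:3],z=.004)
E
```

```text
nut x=0.4290 y=0.2107 yaw6=6 iou=0.75 px=(248,144)
move [ 0.0425 -0.0072  0.1262] turn -0.243 q6 -2.02
```

To row units: 0.126 m is 0.21, 0.124 m is 0.2067, -0.25 rad is -0.0625.

>>> run_rows(
  offsets=[
    [[0.04,0.07,-0.0117,0.0333,-0.025],[0.04,0.07,-0.0117,0.0833,-0.05],[0.04,0.07,-0.0117,0.1333,-0.0625],[0.04,0.07,-0.0117,0.1833,-0.0625],[0.04,0.07,-0.0117,0.2067,-0.0625],[0.04,0.07,-0.0117,0.21,-0.0625],[0.04,0.07,-0.0117,0.21,-0.0625],[0,0.07,-0.0117,0.21,-0.0625],[0,0.07,-0.0117,0.21,-0.0625],[0,0.07,-0.0117,0.21,-0.0625],[0,0.07,-0.0117,0.21,-0.0625],[0,0.07,-0.0117,0.21,-0.0625],[0,0.07,-0.0117,0.21,-0.0625],[0,0.07,-0.0117,0.21,-0.0625]],
  ],
  squeeze=20,
)

```text
t: 27.13
eef_pos: [0.43, 0.2115, 0.0049]
ee_rot: [3.142, 0.002, -2.499]
force: [-0.2, -0.9, 8.8]
width: 0.0234
gripper_force: 20.0
```

```bash
python3 - <<'E'
from h import *
go(.573,-.190,.108)
E
```

```text
d=[ 0.1259 -0.4071 -0.1035]
```

To row units: -0.407 m is -0.6783, -0.19 m is -0.3167.

>>> run_rows(
  offsets=[
    [[0,0,0,-0.0667,0],[0,0,0,-0.1333,0],[0,0,0,-0.2,0],[0,0.0167,-0.05,-0.25,0],[0,0.0367,-0.1167,-0.26,0],[0,0.0567,-0.1833,-0.26,0],[0,0.0767,-0.25,-0.26,0],[0,0.0967,-0.3167,-0.26,0],[0,0.1167,-0.38,-0.26,0],[0,0.1367,-0.4433,-0.26,0],[0,0.1567,-0.5067,-0.26,0],[0,0.1767,-0.57,-0.26,0],[0,0.1967,-0.6333,-0.26,0],[0,0.21,-0.6783,-0.26,0],[0,0.21,-0.6783,-0.26,0],[0,0.21,-0.6783,-0.2333,0],[0,0.21,-0.6783,-0.1917,0],[0,0.21,-0.6783,-0.175,0],[0,0.21,-0.6783,-0.175,0]],
  ],
)

```text
t: 28.72
eef_pos: [0.5699, -0.1902, 0.1062]
ee_rot: [3.138, -0.003, -2.5]
force: [-0.1, -0.2, 0.1]
width: 0.0236
gripper_force: 20.0
```

>>> run_rows(
  offsets=[
    [[0.034,0,0,0,0],[0.034,0,0,0,0],[0.034,0,0,0,0],[0.034,0,0,0,0],[0.034,0,0,-0.0667,0],[0.034,0,0,-0.1167,0],[0.045,-0.0167,0.0667,-0.1167,0],[0.045,-0.0333,0.1333,-0.1167,0],[0.045,-0.05,0.2,-0.1167,0],[0.045,-0.075,0.2667,-0.1167,0],[0.045,-0.1,0.3333,-0.1167,0],[0.045,-0.125,0.4,-0.1167,0]],
  ],
)

```text
t: 29.72
eef_pos: [0.4886, 0.0452, 0.1797]
ee_rot: [-3.141, 0.002, -2.5]
force: [0.7, 1.0, 0.1]
width: 0.0448
gripper_force: 0.0
```

```bash
python3 - <<'E'
from h import *
go(.465,.285,.15,-2.75)
E
```

```text
d=[-0.1245  0.2063  0.0298] turn=0.250 (or half turn less/more), q6=-1.42
```

To row units: 0.206 m is 0.3433, 0.19 m is 0.3167, 0.25 rad is 0.0625.

```bash
sed -i 's/.6\*ref<A<1.5\*ref/.35*ref<A<2*ref/' nuts.py
```

>>> run_rows(
  offsets=[
    [[0.045,0,0.0667,0,0],[0.045,-0.0333,0.1333,0,0.025],[0.045,-0.0833,0.2,0,0.05],[0.045,-0.1333,0.2667,0.0333,0.0625],[0.045,-0.1833,0.3167,0.05,0.0625],[0.045,-0.2075,0.3433,0.05,0.0625],[0.045,-0.2075,0.3433,0.05,0.0625],[0.045,-0.2075,0.3433,0.05,0.0625],[0.045,-0.2075,0.3433,0.05,0.0625]],
  ],
)

```text
t: 30.47
eef_pos: [0.4654, 0.2833, 0.1487]
ee_rot: [-3.141, -0.0, -2.749]
force: [0.6, 0.3, -0.9]
width: 0.0452
gripper_force: 0.0
```

```bash
python3 - <<'E'
from nuts import *
for r in find('wn4'): plan(*r[:3],z=.004)
E
```

```text
nut x=0.4379 y=0.2605 yaw6=32 iou=0.82 px=(246,148)
move [ 0.034  -0.0099  0.1449] turn 0.352 q6 -2.08
```

To row units: 0.145 m is 0.2417, 0.14 m is 0.2333, 0.35 rad is 0.0875.

>>> run_rows(
  offsets=[
    [[0.042,0.0567,-0.0167,0.05,0.03],[0.042,0.0567,-0.0167,0.1,0.06],[0.042,0.0567,-0.0167,0.15,0.0875],[0.042,0.0567,-0.0167,0.2,0.0875],[0.042,0.0567,-0.0167,0.2333,0.0875],[0.042,0.0567,-0.0167,0.2417,0.0875],[0.042,0.0567,-0.0167,0.2417,0.0875],[0,0.0567,-0.0167,0.2417,0.0875],[0,0.0567,-0.0167,0.2417,0.0875],[0,0.0567,-0.0167,0.2417,0.0875],[0,0.0567,-0.0167,0.2417,0.0875],[0,0.0567,-0.0167,0.2417,0.0875],[0,0.0567,-0.0167,0.2417,0.0875],[0,0.0567,-0.0167,0.2417,0.0875]],
  ],
  squeeze=20,
)

```text
t: 31.68
eef_pos: [0.4388, 0.2615, 0.0049]
ee_rot: [3.14, 0.002, -3.099]
force: [-0.3, -0.8, 8.2]
width: 0.0234
gripper_force: 20.0
```

```bash
python3 - <<'E'
from h import *
go(.573,-.190,.108)
E
```

```text
d=[-0.1151 -0.4567 -0.1035]
```

To row units: -0.457 m is -0.7617, -0.125 m is -0.2083.

>>> run_rows(
  offsets=[
    [[0,0,0,-0.0667,0],[0,0,0,-0.1333,0],[0,0,0,-0.2,0],[0,-0.0083,-0.05,-0.25,0],[0,-0.025,-0.1167,-0.26,0],[0,-0.0417,-0.1833,-0.26,0],[0,-0.0583,-0.25,-0.26,0],[0,-0.075,-0.3167,-0.26,0],[0,-0.0933,-0.3833,-0.26,0],[0,-0.1117,-0.45,-0.26,0],[0,-0.13,-0.5167,-0.26,0],[0,-0.15,-0.5833,-0.26,0],[0,-0.1667,-0.65,-0.26,0],[0,-0.1917,-0.7167,-0.26,0],[0,-0.2083,-0.7617,-0.26,0],[0,-0.2083,-0.7617,-0.26,0],[0,-0.2083,-0.7617,-0.2167,0],[0,-0.2083,-0.7617,-0.1783,0],[0,-0.2083,-0.7617,-0.175,0],[0,-0.2083,-0.7617,-0.175,0]],
  ],
)

```text
t: 33.35
eef_pos: [0.581, -0.1903, 0.1077]
ee_rot: [3.141, -0.003, -3.1]
force: [0.3, 0.4, 0.3]
width: 0.0238
gripper_force: 20.0
```

>>> run_rows(
  offsets=[
    [[0.034,0,0,0,0],[0.034,0,0,0,0],[0.034,0,0,0,0],[0.034,0,0,0,0],[0.034,0,0,-0.0667,0],[0.034,0,0,-0.1167,0],[0.045,-0.0333,0.0667,-0.1167,0],[0.045,-0.0667,0.1167,-0.1167,0],[0.045,-0.1,0.1667,-0.1167,0],[0.045,-0.1333,0.2,-0.1167,0],[0.045,-0.1583,0.2333,-0.1,0],[0.045,-0.1583,0.2333,-0.0667,0],[0.045,-0.1583,0.2333,-0.05,0],[0.045,-0.1583,0.2333,-0.05,0]],
  ],
)

```text
t: 34.52
eef_pos: [0.6693, -0.0466, 0.1359]
ee_rot: [-3.142, -0.005, -3.1]
force: [-0.1, -0.0, 0.1]
width: 0.0448
gripper_force: 0.0
```

```bash
python3 - <<'E'
from nuts import *
s=arm.get_state(); print(s['eef_pos'],s['ee_rot'],s['q'])
for r in find('wn5'): plan(*r[:3],z=.004)
E
```

```text
[ 0.6693 -0.0466  0.1359] [-3.1415 -0.0047 -3.0997] [ 0.22    0.419  -0.1108 -0.0009 -1.0456 -1.7485]
nut x=0.6486 y=0.0628 yaw6=22 iou=0.82 px=(356,166)
nut x=0.6518 y=-0.0351 yaw6=33 iou=0.83 px=(267,166)
move [0.0164 0.1107 0.1336] turn 0.184 q6 -1.75
move [0.0173 0.0128 0.1336] turn -0.003 q6 -1.75
```

To row units: 0.132 m is 0.22, 0.12 m is 0.2.

>>> run_rows(
  offsets=[
    [[0.042,0.0283,0.0213,0.05,0],[0.042,0.0283,0.0213,0.1,0],[0.042,0.0283,0.0213,0.15,0],[0.042,0.0283,0.0213,0.2,0],[0.042,0.0283,0.0213,0.22,0],[0.042,0.0283,0.0213,0.22,0],[0.042,0.0283,0.0213,0.22,0],[0,0.0283,0.0213,0.22,0],[0,0.0283,0.0213,0.22,0],[0,0.0283,0.0213,0.22,0],[0,0.0283,0.0213,0.22,0],[0,0.0283,0.0213,0.22,0],[0,0.0283,0.0213,0.22,0],[0,0.0283,0.0213,0.22,0]],
  ],
  squeeze=20,
)

```text
t: 35.73
eef_pos: [0.6546, -0.0345, 0.0082]
ee_rot: [-3.142, 0.002, -3.099]
force: [-0.9, -0.0, 7.1]
width: 0.0234
gripper_force: 19.6
```

```bash
python3 - <<'E'
from h import *
go(.573,-.190,.108)
E
```

```text
d=[ 0.0879 -0.1519 -0.1   ]
```

To row units: 0.0045 m is 0.0075, 0.004 m is 0.0067.

>>> run_rows(
  offsets=[
    [[0.034,0,0,0,0],[0.034,0,0,0,0],[0.034,0,0,0.0067,0],[0.034,0,0,0.0075,0],[0,0,0,0.0075,0],[0,0,0,0.0075,0],[0,0,0,0.0075,0],[0,0,0,0.0075,0],[0,0,0,0.0075,0],[0,0,0,0.0075,0]],
  ],
  squeeze=20,
)

```text
t: 36.57
eef_pos: [0.6536, -0.0346, 0.002]
ee_rot: [-3.142, -0.0, -3.1]
force: [0.2, -0.0, -1.0]
width: 0.0244
gripper_force: 20.0
```

```bash
python3 - <<'E'
from h import *
go(.566,-.188,.108)
E
```

```text
d=[ 0.0939 -0.1496 -0.1059]
```

To row units: -0.158 m is -0.2633, -0.155 m is -0.2583.

>>> run_rows(
  offsets=[
    [[0,0,0,-0.0667,0],[0,0,0,-0.1333,0],[0,0,0,-0.2,0],[0,0,0,-0.2583,0],[0,0.0333,-0.05,-0.2633,0],[0,0.0667,-0.1,-0.2633,0],[0,0.1,-0.15,-0.2633,0],[0,0.1333,-0.2,-0.2633,0],[0,0.1567,-0.25,-0.2633,0],[0,0.1567,-0.25,-0.2633,0],[0,0.1567,-0.25,-0.2633,0],[0,0.1567,-0.25,-0.2167,0],[0,0.1567,-0.25,-0.1817,0],[0,0.1567,-0.25,-0.1783,0],[0,0.1567,-0.25,-0.1783,0]],
  ],
)

```text
t: 37.82
eef_pos: [0.5655, -0.1878, 0.108]
ee_rot: [3.142, -0.003, -3.099]
force: [-0.3, 0.4, -0.5]
width: 0.024
gripper_force: 20.0
```

>>> run_rows(
  offsets=[
    [[0.034,0,0,0,0],[0.034,0,0,0,0],[0.034,0,0,0,0],[0.034,0,0,0,0],[0.034,0,0,-0.0667,0],[0.034,0,0,-0.1167,0],[0.045,-0.0333,0.0667,-0.1167,0],[0.045,-0.0667,0.1333,-0.1167,0],[0.045,-0.1,0.2,-0.1167,0],[0.045,-0.1333,0.2667,-0.1167,0],[0.045,-0.1667,0.3333,-0.1,0.025],[0.045,-0.1833,0.4,-0.0667,0.046],[0.045,-0.1833,0.4167,-0.05,0.046],[0.045,-0.1833,0.4167,-0.05,0.046],[0.045,-0.1833,0.4167,-0.05,0.046]],
  ],
)

```text
t: 39.07
eef_pos: [0.665, 0.0676, 0.138]
ee_rot: [-3.141, -0.002, 3.002]
force: [0.1, -0.3, -0.1]
width: 0.0451
gripper_force: 0.0
```

```bash
python3 - <<'E'
from nuts import *
s=arm.get_state(); print(s['eef_pos'],s['ee_rot'])
for r in find('wn6'): plan(*r[:3],z=.003)
E
```

```text
[0.665  0.0676 0.138 ] [-3.1406 -0.0018  3.0022]
nut x=0.6485 y=0.0615 yaw6=5 iou=0.85 px=(248,166)
move [ 0.0159 -0.0073  0.1361] turn 0.292 q6 -2.1
```

To row units: 0.136 m is 0.2267, 0.134 m is 0.2233, 0.25 rad is 0.0625.

>>> run_rows(
  offsets=[
    [[0.042,0.0267,-0.0117,0.05,0.025],[0.042,0.0267,-0.0117,0.1,0.05],[0.042,0.0267,-0.0117,0.15,0.0625],[0.042,0.0267,-0.0117,0.2,0.0625],[0.042,0.0267,-0.0117,0.2233,0.0625],[0.042,0.0267,-0.0117,0.2267,0.0625],[0.042,0.0267,-0.0117,0.2267,0.0625],[0.042,0.0267,-0.0117,0.2267,0.0625],[0,0.0267,-0.0117,0.2267,0.0625],[0,0.0267,-0.0117,0.2267,0.0625],[0,0.0267,-0.0117,0.2267,0.0625],[0,0.0267,-0.0117,0.2267,0.0625],[0,0.0267,-0.0117,0.2267,0.0625],[0,0.0267,-0.0117,0.2267,0.0625],[0,0.0267,-0.0117,0.2267,0.0625]],
  ],
  squeeze=20,
)

```text
t: 40.37
eef_pos: [0.6491, 0.0615, 0.0041]
ee_rot: [3.141, 0.001, 2.75]
force: [-2.4, 0.8, 6.1]
width: 0.0235
gripper_force: 20.0
```

```bash
python3 - <<'E'
from h import *
go(.573,-.190,.108)
E
```

```text
d=[-0.0258 -0.2614 -0.104 ]
```

>>> run_rows(
  offsets=[
    [[0,0,0,-0.0667,0],[0,0,0,-0.1333,0],[0,0,0,-0.2,0],[0,0,-0.0167,-0.2583,0],[0,-0.0067,-0.0833,-0.2633,0],[0,-0.0133,-0.15,-0.2633,0],[0,-0.02,-0.2167,-0.2633,0],[0,-0.0267,-0.2833,-0.2633,0],[0,-0.0333,-0.35,-0.2633,0],[0,-0.04,-0.4083,-0.2633,0],[0,-0.0433,-0.435,-0.2633,0],[0,-0.0433,-0.435,-0.2633,0],[0,-0.0433,-0.435,-0.2633,0],[0,-0.0433,-0.435,-0.2167,0],[0,-0.0433,-0.435,-0.1817,0],[0,-0.0433,-0.435,-0.1767,0],[0,-0.0433,-0.435,-0.1767,0]],
  ],
)

```text
t: 41.78
eef_pos: [0.5722, -0.1889, 0.108]
ee_rot: [-3.14, -0.003, 2.751]
force: [-0.8, -0.1, 0.6]
width: 0.0234
gripper_force: 20.0
```

>>> run_rows(
  offsets=[
    [[0.034,0,0,0,0],[0.034,0,0,0,0],[0.034,0,0,0,0],[0.034,0,0,0,0],[0.034,0,0,-0.0667,0],[0.034,0,0,-0.1333,0],[0.034,0,0,-0.1667,0],[0.045,0,0.0667,-0.1667,0],[0.045,0,0.1333,-0.1667,0],[0.045,0,0.2,-0.1667,0],[0.045,0,0.2667,-0.1667,0],[0.045,0,0.3333,-0.1667,0],[0.045,0,0.4,-0.1667,0],[0.045,0,0.4667,-0.1667,0],[0.045,0,0.4667,-0.1667,0],[0.045,0,0.4667,-0.1667,0]],
  ],
)

```text
t: 43.12
eef_pos: [0.6803, 0.0713, 0.2088]
ee_rot: [-3.142, -0.0, 2.752]
force: [-0.5, -0.1, 0.0]
width: 0.0451
gripper_force: 0.0
```

```bash
python3 - <<'E'
from h import *
a=snap('top','t9',(290,130,400,215),6); b=snap('top','t9b',(140,90,340,290),3)
cv2.imwrite('pics/c9.png',cv2.resize(np.hstack([cv2.resize(cv2.imread('pics/t9.png'),(600,464)),cv2.resize(cv2.imread('pics/t9b.png'),(464,464))]),(800,349)))
E
```

```text
(no output)
```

View pics/c9.png

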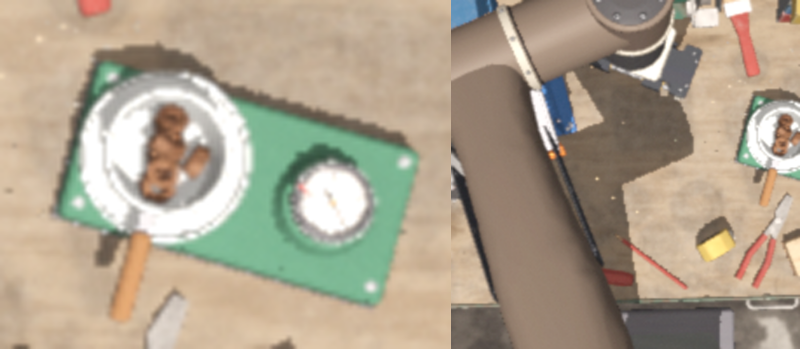

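The pot stands inside the pan with all the nuts heaped in it, near (170,150). The dial's red mark is at (300,187) and the pointer runs toward (340,212), about 218° clockwise, which fits nine nuts at 297 g. I verify this numerically from the wrist camera over the dial.

```bash
python3 - <<'E'
from h import *
go(.561,-.3325,.19)
E
```

```text
d=[-0.0436 -0.4163  0.0193]
```

To row units: -0.416 m is -0.6933, -0.4 m is -0.6667.

>>> run_rows(
  offsets=[
    [[0.045,0,-0.0667,0,0],[0.045,-0.0167,-0.1333,0,0],[0.045,-0.0167,-0.2,0,0],[0.045,-0.0333,-0.2667,0,0],[0.045,-0.0333,-0.3333,0,0],[0.045,-0.0333,-0.4,0,0],[0.045,-0.05,-0.4667,0,0],[0.045,-0.05,-0.5333,0,0],[0.045,-0.0667,-0.6,0,0],[0.045,-0.0733,-0.6667,0.0167,0],[0.045,-0.0733,-0.6933,0.0333,0],[0.045,-0.0733,-0.6933,0.0333,0],[0.045,-0.0733,-0.6933,0.0333,0]],
  ],
)

```text
t: 44.3
eef_pos: [0.5595, -0.3344, 0.1889]
ee_rot: [-3.142, -0.001, 2.745]
force: [0.5, 0.4, -0.1]
width: 0.0452
gripper_force: 0.0
```

```bash
python3 - <<'E'
from h import *
s=arm.get_state(); im=imaging.grab_frame('wrist'); w=cam('wrist',s); cv2.imwrite('pics/w10_raw.png',im[:,:,::-1])
hub=np.array([.5333,-.3212,.071]); hsv=cv2.cvtColor(im,cv2.COLOR_RGB2HSV)
# refine hub from yellow
c=proj(w,hub); u,v=c.round().astype(int); sub=hsv[v-8:v+9,u-8:u+9]; ys,xs=np.where((sub[...,0]>14)&(sub[...,0]<30)&(sub[...,1]>110)); print('hub px',c,xs.mean()+u-8,ys.mean()+v-8,len(xs))
hub=onz(w,(xs.mean()+u-8,ys.mean()+v-8),.071); f=np.arctan2(.312,-.95)
def samp(a,r,z=.071):
    p=proj(w,[hub[0]+r*np.cos(a+f),hub[1]+r*np.sin(a+f),z]).astype(np.float32)
    return cv2.getRectSubPix(im,(1,1),(float(p[0]),float(p[1])))[0,0].astype(int)
A=np.radians(np.arange(-180,180,5))
dark=[np.mean([samp(a,r).sum() for r in np.arange(.008,.0155,.001)]) for a in A]
tail=[np.mean([samp(a,r).sum() for r in(.006,.007,.008)]) for a in A]
red=[np.mean([samp(a,r)[0]-samp(a,r)[1] for r in(.019,.021,.023)]) for a in A]
o=np.argsort(dark)[:4]; print('dark (pointer) deg',np.degrees(A[o]),np.array(dark)[o],np.median(dark)); o=np.argsort(tail)[:4]; print('tail',np.degrees(A[o])); o=np.argsort(red)[::-1][:3]; print('red',np.degrees(A[o]),np.array(red)[o])
# loose nut-coloured blobs on the bench, top view
im=imaging.grab_frame('top'); t=cam('top'); m=cv2.inRange(cv2.cvtColor(im,cv2.COLOR_RGB2HSV),(6,110,30),(14,190,200)); k,l,st,ce=cv2.connectedComponentsWithStats(m)
for i in range(1,k):
    X=onz(t,ce[i],.006)
    if 15<st[i,4]<120 and .38<X[0]<.85 and -.5<X[1]<.45: print('blob',X[:2],st[i,4])
E
```

```text
hub px [257.2237 156.1438] 257.4166666666667 156.41666666666666 12
dark (pointer) deg [  45. -135. -130. -140.] [512.625 550.875 601.75  601.75 ] 764.0
tail [-135. -140. -130. -145.]
red [ -95. -100.   45.] [82. 27.  6.]
```

```bash
python3 -c "
from station import arm, imaging, ticket
print(ticket.job_done())"
```

```text
the job is handed in; nothing more can be done
None
```

I handed the job in: all nine nuts are in the pot on the pan, the ring is as I set it, and the pointer stands about 220° from zero (nine nuts should give about 214°); no verdict came back.

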